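# Snap the loose post into the boat stand

## Task

Take the loose post out of the foam block and fit it into the empty tube of the boat stand, button towards the side with the window: hold the spring button pressed in as you slide it under the tube's rim, then push the post down until the button pops out through the window. Do it gently, without forcing the post or the stand or shoving the other things on the bench, and leave the post locked and let go.

Things in the scene. Friction and masses are not known exactly. Their poses are not given: they have to be found in the camera images.
- post: Loose stand post: plain aluminium square bar, 20 x 20 mm, 102 mm tall including a 6 mm black rubber cap on top, about 0.12 kg; the lowest 7 mm are a round cone narrowing to 14 mm across. Starts standing upright in the pocket of the foam block. Origin at the centre of its underside, z up along the bar, x out of the face that carries the button.
- post_button (a point): Centre of the spring button on the plane of the post's +x face, 40 mm above the underside, 62 mm below the top. Round flat steel pin, 12 mm across, 6 mm proud, 1 mm chamfer: not held in, it stops dead on the rim. A finger pad flat on the face over its upper half holds it flush while its lower half goes under the rim; let go there, it stays caught and holds the post up.
- button (a joint): How far the button is pressed in, m: 0 fully out, 0.006 flush, stop at 0.0065; spring 2.1 N when out, 4.2 N when flush. Caught inside the tube it reads 0.004 to 0.005 and rubs (about 4 to 8 N to push the post along); popped through the window it reads about 0 again.
- stand: Boat stand fixed to the bench: 70 x 230 x 8 mm aluminium rail, two upright grey square tubes 150 mm apart, each in a 42 mm square clamp collar (top 40 mm above bench). Origin on the bench on the axis of the EMPTY tube, z up, x towards its window side. The tube at -150 mm along y is finished: own post in, rim at 107 mm, top at 135 mm, button out of its window. The empty tube: see stand_axis.
- foam_block: Black foam block fixed to the bench, 100 x 90 mm, 40 mm high, with a 23 mm square pocket 28 mm deep in its middle where the loose post stands. Origin at the centre of its underside; x the way the post's button faces at the start.
- phone: Black phone lying flat, 75 x 155 x 11 mm, origin under its centre. Leave it alone.
- transmitter: Black two-stick radio transmitter lying on its back, 120 x 190 x 65 mm, origin under its centre. Leave it alone.
- paper_roll: Standing roll of paper towel, 120 mm across, 110 mm high, origin under its centre. Leave it alone.
- water_bottle: Clear water bottle with a blue cap, 70 mm across, 210 mm high, origin under its centre. Leave it alone.
- stand_axis (a point): Point on the empty tube's axis level with the collar top, 40 mm above the bench, axes as the stand's. Tube 28 mm square, bore 22 mm. Its height was set by eye: the rim is anywhere 90 to 124 mm above the bench; no pose tells it. Window: 15 mm square, in the +x wall, centre 34 mm below the rim. Home: button out in the window, post top 28 mm above the rim; 1.5 mm further down it stops hard.
Things that resemble listed ones, but are neither listed nor needed, are in the scene too. What is shaped like the stand but pink is not meant.

How it is judged (in metres and radians):
On the way:
1. the post's foot is in the empty tube with the button pressed in (horizontal distance between post and stand_axis below 0.004 m and value of joint button above 0.003 m and z of post_button in the frame of stand below 0.128 m), for 0.1 s.
At the end, for the whole second after the job is handed in: The post stands in the empty tube (within 4 mm of its axis), upright within 0.08 rad and at rest, button 53 to 93 mm above the bench and popped out through the window (pressed in by less than 1.5 mm); the gripper has let go (value of joint button below 0.0015 m and horizontal distance between post and stand_axis below 0.004 m and z of post_button in the frame of stand between 0.053 and 0.093 m and angle between post's own z axis and vertical below 0.08 rad and linear speed of post below 0.02 m/s); the robot touches nothing.
It fails at once if the post is forced against the stand with more than 40 N (contact force between post and stand above 40 N).
It fails at once if the gripper or arm pushes on the stand with more than 40 N (contact force between any of the fingers, the arm and stand above 40 N).
It fails at once if a bystander (phone, transmitter, paper roll, bottle) is shoved more than 25 mm (distance of any of phone, transmitter, paper_roll, water_bottle from where it was at the start of the episode above 0.025 m).
It also fails if it takes over 61 s, if anything falls off the work surface, if the arm or the gripper's body presses on something with over 40 N, if the wrist force passes 120 N, or if a joint passes its speed limit or range.

## Robot

A 6-joint arm with a two-finger parallel gripper is mounted at the origin on the work surface. World frame = base frame: x ahead of the robot, y to its left, z up, the work surface at z = 0. Lengths are in mm, angles in rad, forces in N, time in s.
With the tool pointing down it reaches from about 350 to 975 mm from the base axis. Payload 7.1 kg.
Tool frame: the origin (TCP) lies on the mounting face of the last link; the fingertips stand 182 mm ahead of it and the grasp point (between the pads) lies 163 mm ahead of it (ctrl.tip_reach is the distance from the TCP to the fingertips, in mm); z points along the fingers, y is the direction in which the jaws open and shut (so a half turn about z gives the same grasp; the last joint's range is limited). The gripper opens to 88 mm and grips with 3 to 60 N. Pads are 20 mm wide; open, the fingers measure 115 mm over their backs; the gripper's body (75 mm by 178 mm) begins 61 mm behind the grasp point.
Start: joints at [-1.14, 0.423, 1.63, -0, 1.089, -0.019], TCP at [271.756, -562.81, 404.675] pointing down, gripper open.
Joint ranges: [-3, 3], [-0.9, 2.11], [0.09, 2.58], [-1.31, 4.45], [0.11, 2.69], [-2.54, 2.54]. Speed limits (rad/s): [2.39, 2.39, 3.01, 3.14, 3.14, 3.14].

## Interface

Orientations are given as a rotation vector (axis times angle).
In Python, from workcell import ctrl gives the robot as it stands.
- The arm moves only by the tool jog_arm, never from a script. Its argument "steps" is a list that holds one entry, the list of rows, each a list of 7 numbers: the shift along the tool's x, y, z in m, then the turn, a rotation vector about the tool's x, y, z in degrees, then the gripper's target within -1 to 1 (shut at 1, half-way at 0, fully open at -1). A call has 1 to 20 rows; each row shifts and turns the commanded pose from where the row before left it, along the tool's axes as they then stand; what a row does not reach is not made up. A row lasts 1/12 s, in which the tool goes at most 41.7 mm and 7.16 degrees, less where a joint would pass 70% of its speed; a pose out of reach is approached as far as the arm can. A call is refused whole if a number of a shift passes 0.0417 or a number of a turn 7.16, either way. A call with a gripper value outside its range is refused whole. The fingers move at their own pace and stop on an object; the grip force is fixed at half the most. Time passes only in rows, so rows that do not move let the fingers close. It gives the time, the measured TCP pose, the force and the opening at its end, in the units of the state.
- ctrl.get_obs(): the state, without advancing time (a new reading comes with each control period).
- ctrl.get_image(name): name is "side" or "top"; returns the picture (400x640x3 uint8, red, green, blue); there is no depth.
- ctrl.camera_info(name): a dict with "fx", "fy", "cx", "cy" (pixels), "dist" ([k1, k2, p1, p2, k3] as OpenCV has them; the pictures are not rectified), "origin" and "attitude" of the camera in the world. Camera axes: x right, y down, z forward; pixel columns grow to the right and rows downward; lengths in mm; the calibration is good to about 2 mm. A picture is of the moment at which its call begins. camera_info takes no time and is no camera call.
- ctrl.close_job(): hands the job in, once; it reports no verdict.
Trained networks look in the newest picture that a camera, given by its name, has taken for a name from the list of things; names that differ only in an ending like _2 or _b are one class to them, and where a whole thing is asked for, a point or a joint stands for the part that bears it (a point fixed in the world has none). Each returns a list of dicts, best first, with "p" (0 to 1); they miss things now and then, are a little off and sometimes report something else, mostly with a low value. They report only what shows in the picture. A call takes as long as a camera call. They do not tell look-alikes from the thing itself.
- ctrl.look_for(thing, camera): "bbox" ([left, top, right, bottom] in pixels, round what is visible of it).
- ctrl.trace(thing, camera): "pixels" (400x640 bool, what is visible of it) and "bbox" ([left, top, right, bottom] in pixels, round what is visible of it).
- ctrl.landmark_of(thing, camera): "uv" ([column, row] in pixels: a listed point, or the origin of a listed thing).
The state is a dict: "t": time; "qpos": joint angles; "qvel": joint speeds; "joint_torque": joint torques, N m; "ee_pos": TCP position; "orientation": TCP orientation; "ft_force": force on the tool from outside, world axes, zero at the start; "moment": the same for the moment, N m; "width": finger opening in mm.
Only numpy, scipy, OpenCV 4.12 (cv2) and the standard library are available. Lean on these libraries where they do the work, as an engineer would, in place of code of your own. Each camera call takes 0.05 s, during which the arm holds its last target.

## Working session

There is one attempt and no reset: what is moved stays moved. The work goes in short steps, Python scripts to look and compute and a tool call to move; the robot and the scene stay as the last step left them, time stands still between calls to the robot, and variables do not carry over. Pictures are saved under pics/ and viewed, and the job is handed in when it is done.

Besides the shell and the picture viewer there is one more tool, called after "Call:" in YAML: its name, and indented under it one key for each argument. jog_arm: Moves the arm, as the interface text tells. Its arguments: {"type":"object","properties":{"steps":{"type":"array"}},"required":["steps"]}

```bash
mkdir -p pics; cat > h.py <<'E'
import numpy as np, cv2
from workcell import ctrl
from scipy.spatial.transform import Rotation as R
def save(cam,name,crop=None,s=1):
    im=ctrl.get_image(cam)[:,:,::-1]
    if crop: im=im[crop[1]:crop[3],crop[0]:crop[2]]
    if s!=1: im=cv2.resize(im,None,fx=s,fy=s,interpolation=cv2.INTER_CUBIC)
    cv2.imwrite('pics/'+name,im)
def K(cam):
    c=ctrl.camera_info(cam)
    return c,np.array([[c['fx'],0,c['cx']],[0,c['fy'],c['cy']],[0,0,1.]]),np.array(c['dist'],float)
E
ls; python3 - <<'E'
from h import *
print(ctrl.camera_info('side'));print(ctrl.camera_info('top'));print(ctrl.get_obs())
save('side','s0.png');save('top','t0.png')
for c in('side','top'):
  for n in('post','stand','foam_block'):
    print(c,n,[(r['p'],r['bbox']) for r in ctrl.look_for(n,c)])
  for n in('post_button','stand_axis','post','foam_block'):
    print(c,n,ctrl.landmark_of(n,c))
E
```

```text
h.py
pics
{'fx': 410.0099851115569, 'fy': 410.0099851115569, 'cx': 319.6486808734505, 'cy': 196.4956783253988, 'dist': array([-0.07146796,  0.        ,  0.        ,  0.        ,  0.        ]), 'origin': array([258.06097543, 694.90454272, 725.09542886]), 'attitude': array([-0.54660029,  2.6752261 , -1.19092647])}
{'fx': 429.883358477148, 'fy': 429.883358477148, 'cx': 308.3831193659794, 'cy': 197.64358839321744, 'dist': array([0.0388058, 0.       , 0.       , 0.       , 0.       ]), 'origin': array([ 312.43476745,  -12.71332174, 1255.24940872]), 'attitude': array([-2.12829448,  2.08767553, -0.21899463])}
{'t': 0.0, 'qpos': array([-1.13998827e+00,  4.23829804e-01,  1.63070223e+00, -1.87651408e-05,
        1.08861528e+00, -1.90088150e-02]), 'qvel': array([-0.00022864,  0.00020198,  0.00063906,  0.00044574, -0.00021636,
        0.00125433]), 'joint_torque': array([ 5.63159501e-04, -5.44628906e+01, -2.73664856e+01,  6.43870141e-02,
        2.26135313e-02, -9.95962660e-05]), 'ee_pos': array([ 271.64644478, -562.55974476,  403.9035764 ]), 'orientation': array([-3.06098690e+00, -7.00303584e-0
[... 539 characters left out ...]
'uv': [357.5, 161.7], 'p': 0.6}, {'uv': [298.4, 287.2], 'p': 0.4}]
side post [{'uv': [300.9, 277.4], 'p': 0.86}]
side foam_block [{'uv': [299.4, 283.6], 'p': 0.65}, {'uv': [190.8, 306.1], 'p': 0.48}]
top post [(0.61, [349.3, 211.0, 430.7, 236.5]), (0.54, [218.6, 210.9, 231.6, 223.5])]
top stand [(0.95, [345.3, 273.9, 426.7, 307.2]), (0.86, [243.8, 262.4, 323.9, 291.4]), (0.79, [349.3, 210.6, 425.7, 236.0])]
top foam_block [(0.98, [206.2, 201.4, 247.0, 239.8])]
top post_button []
top stand_axis [{'uv': [257.7, 277.2], 'p': 0.93}, {'uv': [365.7, 218.4], 'p': 0.87}, {'uv': [358.4, 290.7], 'p': 0.85}]
top post [{'uv': [227.0, 223.5], 'p': 0.63}]
top foam_block [{'uv': [227.2, 222.2], 'p': 0.86}]
```

```bash
python3 - <<'E'
import cv2
a=cv2.imread('pics/s0.png');b=cv2.imread('pics/t0.png')
cv2.imwrite('pics/s0c.png',cv2.resize(a[90:330,230:500],None,fx=2.5,fy=2.5,interpolation=cv2.INTER_CUBIC))
cv2.imwrite('pics/t0c.png',cv2.resize(b[190:320,190:450],None,fx=3,fy=3,interpolation=cv2.INTER_CUBIC))
E
```

```text
(no output)
```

View pics/s0.png

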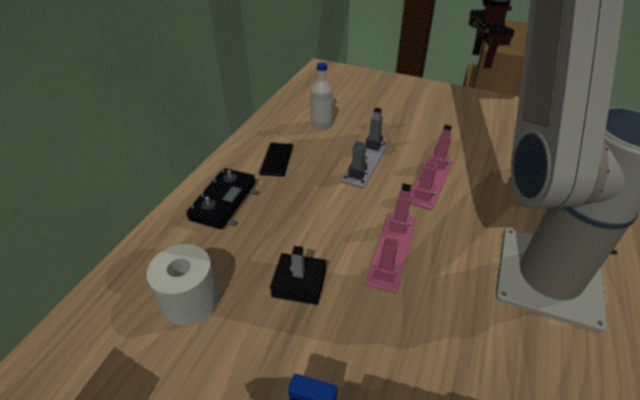

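View pics/t0.png

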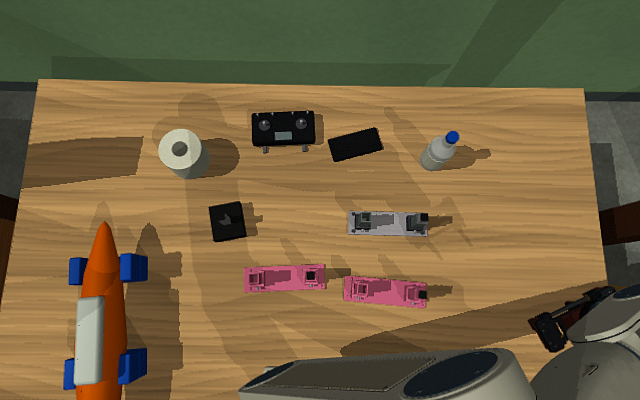

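```bash
sleep 1
```

```text
(no output)
```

View pics/s0c.png

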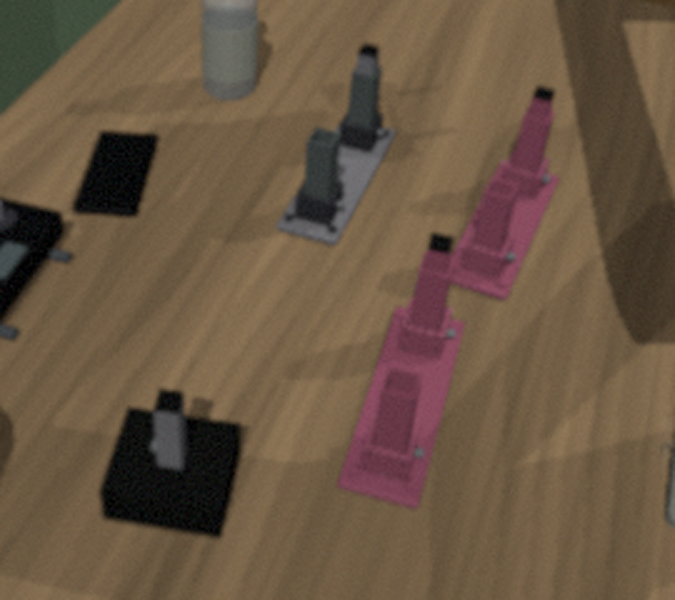

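View pics/t0c.png

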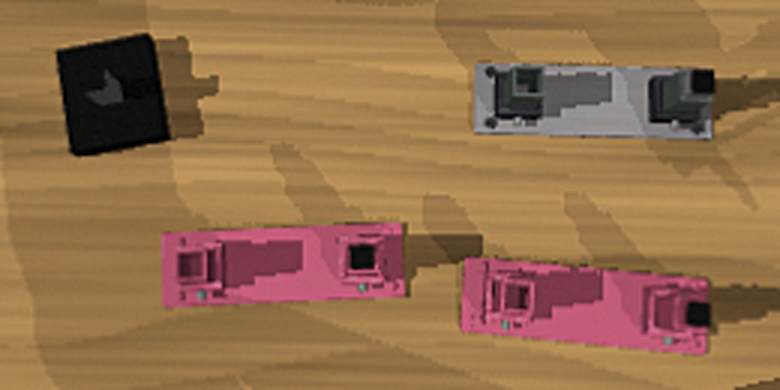

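```bash
cat >> h.py <<'E'
def ray(cam,uv):
    c,k,d=K(cam); n=cv2.undistortPoints(np.array([[uv]],float),k,d)[0,0]
    Rm=R.from_rotvec(c['attitude']).as_matrix()
    return np.array(c['origin'],float),Rm@np.array([n[0],n[1],1.])
def atz(cam,uv,z):
    o,d=ray(cam,uv); return o+d*(z-o[2])/d[2]
def proj(cam,P):
    c,k,d=K(cam); Rm=R.from_rotvec(c['attitude']).as_matrix()
    rv=cv2.Rodrigues(Rm.T)[0]; t=-Rm.T@np.array(c['origin'],float)
    return cv2.projectPoints(np.array(P,float).reshape(-1,1,3),rv,t,k,d)[0][:,0]
E
python3 - <<'E'
from h import *
print('stand top',atz('top',(365.7,218.4),40),'side',)
print('pink side cands',[atz('side',u,40).round(1) for u in((383.7,265.1),(428.1,185.4),(357.5,161.7))])
print('foam',atz('top',(227.2,222.2),0),atz('side',(299.4,283.6),0))
print('post button side',atz('side',(292.9,269.8),52),'post foot',atz('side',(300.9,277.4),12),atz('top',(227,223.5),12))
a=cv2.imread('pics/t0.png')
cv2.imwrite('pics/t1a.png',cv2.resize(a[200:245,338:438],None,fx=8,fy=8,interpolation=cv2.INTER_CUBIC))
cv2.imwrite('pics/t1b.png',cv2.resize(a[195:245,198:258],None,fx=10,fy=10,interpolation=cv2.INTER_CUBIC))
a=cv2.imread('pics/s0.png')
cv2.imwrite('pics/s1a.png',cv2.resize(a[100:192,335:395],None,fx=6,fy=6,interpolation=cv2.INTER_CUBIC))
cv2.imwrite('pics/s1b.png',cv2.resize(a[240:310,262:332],None,fx=8,fy=8,interpolation=cv2.INTER_CUBIC))
E
```

```text
stand top [ 515.45679938 -169.92086256   40.        ] side
pink side cands [array([346.8, 141.2,  40. ]), array([ 314.8, -154.5,   40. ]), array([ 516.3, -177.9,   40. ])]
foam [503.03255149 233.10279853   0.        ] [504.06032314 228.00239925   0.        ]
post button side [513.29549586 235.57578646  52.        ] post foot [503.88693506 219.87282759  12.        ] [497.37296902 231.10533111  12.        ]
```

```bash
sleep 1
```

```text
(no output)
```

View pics/t1a.png

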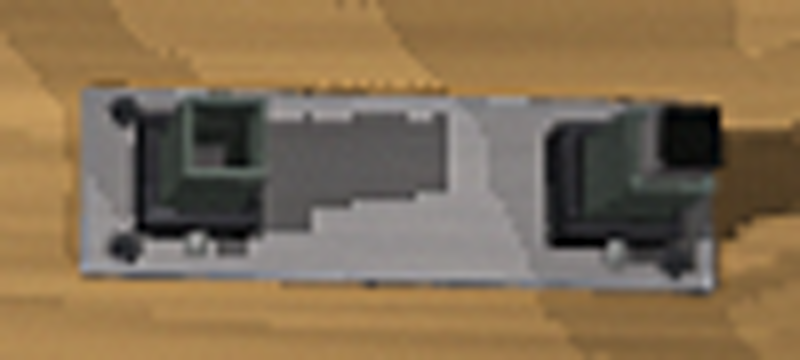

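View pics/t1b.png

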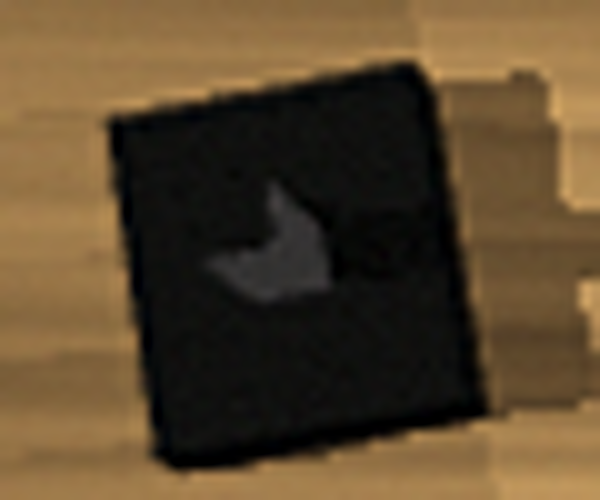

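View pics/s1a.png

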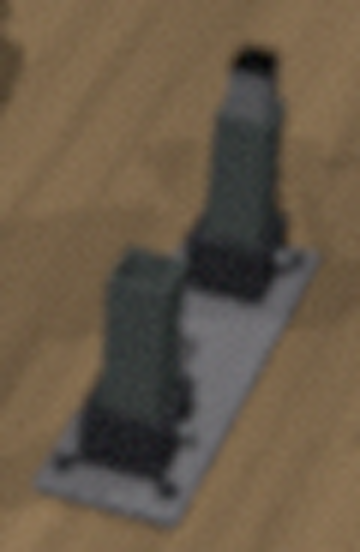

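View pics/s1b.png

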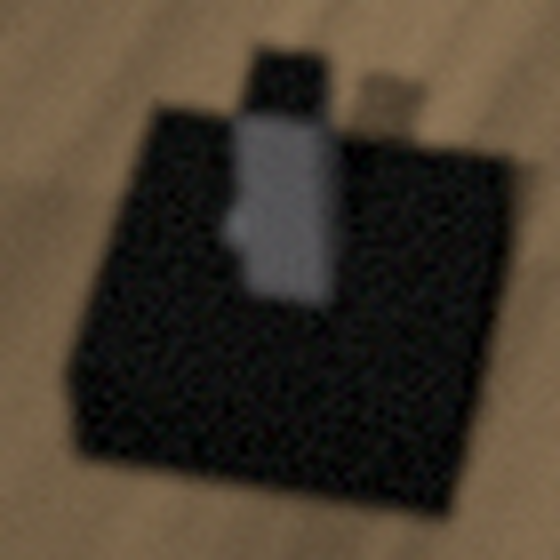

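```bash
cat >> h.py <<'E'
def box(x0,x1,y0,y1,z0,z1): return np.array([[a,b,c] for a in(x0,x1) for b in(y0,y1) for c in(z0,z1)],float)
def place(P,x,y,yaw): return P@R.from_euler('z',yaw).as_matrix().T+[x,y,0]
def render(cam,boxes,S=8,roi=None):
    x0,y0,x1,y1=roi
    m=np.zeros(((y1-y0)*S,(x1-x0)*S),np.uint8)
    for b in boxes:
        p=proj(cam,b); p=((p+0.5-[x0,y0])*S-0.5)
        h=cv2.convexHull(p.astype(np.float32))
        cv2.fillConvexPoly(m,np.round(h*16).astype(np.int32),255,shift=4)
    return cv2.resize(m,(x1-x0,y1-y0),interpolation=cv2.INTER_AREA)/255.
def standboxes(x,y,yaw,rim):
    B=[box(-35,35,-190,40,0,8)]  # rail placeholder: along-y extent assumed symmetric
    for yy,r in((0,rim),(-150,107)):
        B+= [box(-21,21,yy-21,yy+21,0,40),box(-14,14,yy-14,yy+14,0,r)]
    B+=[box(-10,10,-160,-140,0,135)]
    return [place(b,x,y,yaw) for b in B]
E
python3 - <<'E'
from h import *
from scipy.optimize import minimize
T=cv2.imread('pics/t0.png');Sd=cv2.imread('pics/s0.png')
# foam
obs={}
for cam,im,roi in(('top',T,(198,192,262,250)),('side',Sd,(262,240,335,312))):
    g=im[roi[1]:roi[3],roi[0]:roi[2]].max(2).astype(float)
    obs[cam]=(np.clip((75-g)/45,0,1),roi)
def cost(p,cams=('top','side')):
    c=0
    for cam in cams:
        m,roi=obs[cam]; r=render(cam,[place(box(-50,50,-45,45,0,40),*p)],roi=roi)
        w=np.ones_like(m)
        if cam=='top': w[15:33,18:37]=0
        else: w[0:40,18:48]=0
        c+=(w*(r-m)**2).sum()
    return c
for cams in(('top',),('side',),('top','side')):
    b=min((minimize(cost,[503,231,y0],args=(cams,),method='Nelder-Mead',options=dict(initial_simplex=[[503,231,y0],[508,231,y0],[503,236,y0],[503,231,y0+.1]])) for y0 in(0.,.15,-.15)),key=lambda r:r.fun)
    print('foam',cams,b.x.round(3),b.fun)
mk={}
for cam,roi in(('top',(330,195,445,250)),('side',(325,90,402,200))):
    rs=ctrl.trace('stand',cam); print([(r['p'],r['bbox']) for r in rs])
    for r in rs:
        q=r['bbox']; u=((q[0]+q[2])/2,(q[1]+q[3])/2)
        if roi[0]<u[0]<roi[2] and roi[1]<u[1]<roi[3]: mk[cam]=(r['pixels'][roi[1]:roi[3],roi[0]:roi[2]].astype(float),roi)
np.savez('mk.npz',top=mk['top'][0],side=mk['side'][0])
def cs(p,cams):
    return sum(((render(c,standboxes(*p),roi=mk[c][1])-mk[c][0])**2).sum() for c in cams)
for cams in(('top',),('side',),('top','side')):
    x0=np.array([516,-172,0.,105]);sim=np.vstack([x0]+[x0+d for d in np.diag([6,6,.06,10])])
    b=minimize(cs,x0,args=(cams,),method='Nelder-Mead',options=dict(initial_simplex=sim))
    print('stand',cams,b.x.round(3),b.fun)
    for c in cams:
        roi=mk[c][1]; im=(T if c=='top' else Sd).copy()[roi[1]:roi[3],roi[0]:roi[2]]
        im=cv2.resize(im,None,fx=6,fy=6,interpolation=cv2.INTER_CUBIC)
        for B in standboxes(*b.x):
            h=cv2.convexHull(((proj(c,B)+.5-roi[:2])*6-.5).astype(np.float32)).astype(int)
            cv2.polylines(im,[h],True,(0,0,255),1)
        cv2.imwrite(f'pics/fit_{c}.png',im)
E
```

```text
foam ('top',) [5.01873e+02 2.28386e+02 2.13000e-01] 10.082520398137468
foam ('side',) [5.04819e+02 2.26790e+02 2.16000e-01] 32.520661284121495
foam ('top', 'side') [5.03231e+02 2.27914e+02 2.08000e-01] 78.70241531035072
[(0.87, [243.7, 266.0, 325.2, 289.2]), (0.66, [329.8, 130.9, 383.3, 161.0]), (0.65, [417.9, 132.3, 459.4, 172.1]), (0.58, [350.6, 209.0, 423.9, 235.7]), (0.56, [342.1, 273.5, 430.4, 308.6])]
[(0.72, [363.1, 180.5, 417.3, 293.7]), (0.62, [414.3, 126.6, 453.9, 209.4]), (0.56, [342.0, 105.1, 388.1, 188.1])]
stand ('top',) [ 5.09090e+02 -1.59325e+02 -3.00000e-03  1.12608e+02] 90.92996539792388
stand ('side',) [ 5.11688e+02 -1.64420e+02 -9.00000e-03  1.06757e+02] 55.19630911188004Traceback (most recent call last):
  File "<stdin>", line 32, in <module>
    res = _minimize_neldermead(fun, x0, args, callback, bounds=bounds,
                               **options)
    fxr = func(xr)
    fx = function(np.copy(x), *(wrapper_args + args))
  File "<stdin>", line 29, in cs
  File "<stdin>", line 29, in <genexpr>
  File "h.py", line 28, in render
    p=proj(cam,b); p=((p+0.5-[x0,y0])*S-0.5)
  File "h.py", line 19, in proj
    c,k,d=K(cam); Rm=R.from_rotvec(c['attitude']).as_matrix()
          ~^^^^^
  File "h.py", line 10, in K
    c=ctrl.camera_info(cam)
ValueError: time passes only in moves, steps and waits
```

```bash
sleep 1
```

```text
(no output)
```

View pics/fit_top.png

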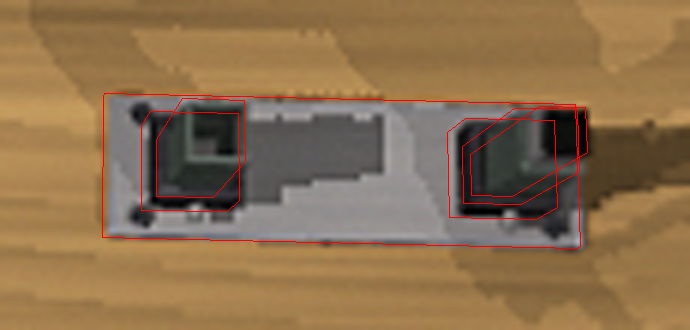

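View pics/fit_side.png

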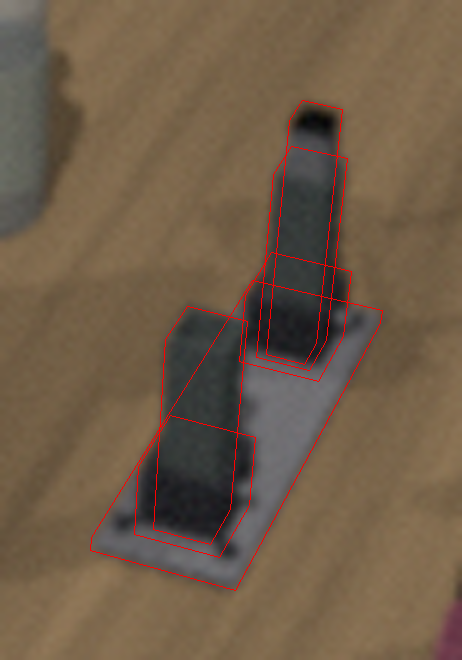

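```bash
python3 - <<'E'
s=open('h.py').read()
import re
s=s.replace("    c=ctrl.camera_info(cam)\n","    c=CI[cam]\n").replace("def K(cam)","import pickle,os\nCI=pickle.load(open('ci.pkl','rb')) if os.path.exists('ci.pkl') else None\ndef K(cam)")
s=s.replace("def standboxes(x,y,yaw,rim):","def standboxes(x,y,yaw,rim,off=0,dx=0):").replace("box(-35,35,-190,40,0,8)","box(-35+dx,35+dx,-190+off,40+off,0,8)")
open('h.py','w').write(s)
from workcell import ctrl
import pickle
pickle.dump({c:ctrl.camera_info(c) for c in('side','top')},open('ci.pkl','wb'))
E
cat > fit.py <<'E'
from h import *
from scipy.optimize import minimize
T=cv2.imread('pics/t0.png');Sd=cv2.imread('pics/s0.png')
rois={'top':(335,200,440,245),'side':(330,98,400,195)}
M={}
for c,im in(('top',T),('side',Sd)):
    a,b,cc,d=rois[c]; q=im[b:d,a:cc].astype(float)
    sat=(q[:,:,2]-q[:,:,0])/(q.max(2)+5)   # R-B : wood positive
    sil=np.clip((0.25-sat)/0.2,0,1)
    v=q.max(2)
    M[c]=(sil,v)
    cv2.imwrite(f'pics/sil_{c}.png',cv2.resize((sil*255).astype(np.uint8),None,fx=5,fy=5,interpolation=cv2.INTER_NEAREST))
if __name__=='__main__':
  def cs(p,cams): return sum(((render(c,standboxes(*p),roi=rois[c],S=8)-M[c][0])**2).sum() for c in cams)
  for cams in(('top',),('side',),('top','side')):
    x0=np.array([514,-170,0.,105,5,0]);sim=np.vstack([x0]+[x0+d for d in np.diag([6,6,.06,10,6,4])])
    b=minimize(cs,x0,args=(cams,),method='Nelder-Mead',options=dict(initial_simplex=sim,maxiter=600))
    print('stand',cams,b.x.round(3),b.fun)
    for c in cams:
        roi=rois[c]; im=(T if c=='top' else Sd).copy()[roi[1]:roi[3],roi[0]:roi[2]]
        im=cv2.resize(im,None,fx=6,fy=6,interpolation=cv2.INTER_CUBIC)
        for B in standboxes(*b.x):
            h=cv2.convexHull(((proj(c,B)+.5-roi[:2])*6-.5).astype(np.float32)).astype(int)
            cv2.polylines(im,[h],True,(0,0,255),1)
        cv2.imwrite(f'pics/fit{len(cams)}_{c}.png',im)
E
python3 fit.py; cd pics; python3 - <<'E'
import cv2,numpy as np
a=[cv2.imread(f) for f in('fit1_top.png','fit2_top.png')];b=[cv2.imread(f) for f in('fit1_side.png','fit2_side.png')]
cv2.imwrite('m1.png',np.vstack(a));cv2.imwrite('m2.png',np.hstack(b)[:600,:800])
cv2.imwrite('m3.png',cv2.imread('sil_side.png'))
E
```

```text
stand ('top',) [ 5.04278e+02 -1.59828e+02 -6.00000e-03  9.91460e+01 -1.31800e+00
  4.62200e+00] 49.293944927683015
stand ('side',) [ 5.10404e+02 -1.64834e+02  4.00000e-03  1.04412e+02 -1.27400e+00
  2.32000e-01] 132.34518428022466
stand ('top', 'side') [ 5.09300e+02 -1.59509e+02 -3.00000e-03  1.07697e+02 -2.71300e+00
 -5.10000e-02] 213.0662131920524
```

```bash
sleep 1
```

```text
(no output)
```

View pics/m1.png

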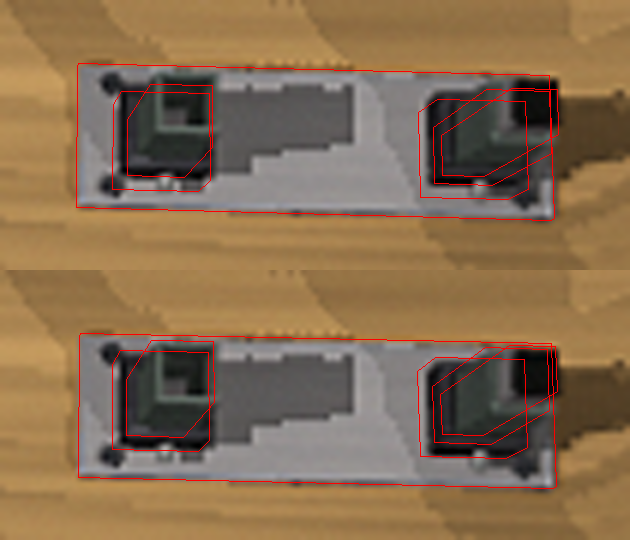

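View pics/m2.png

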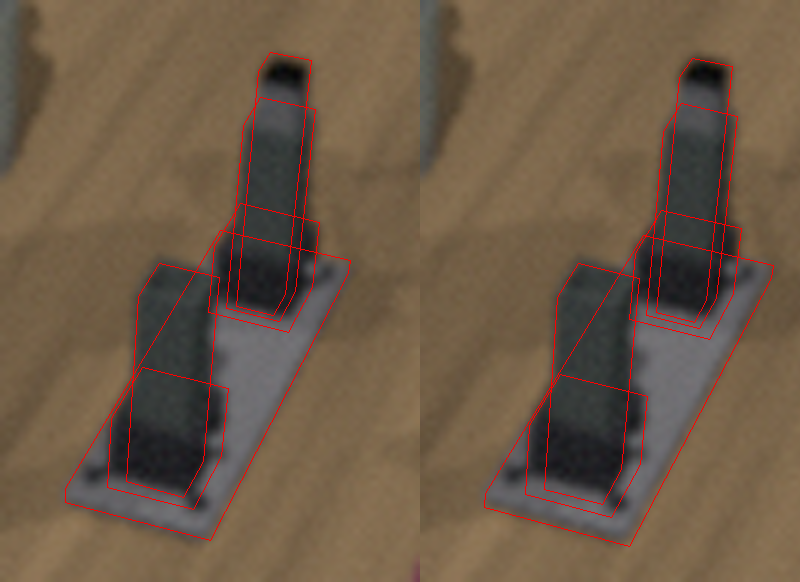

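View pics/m3.png

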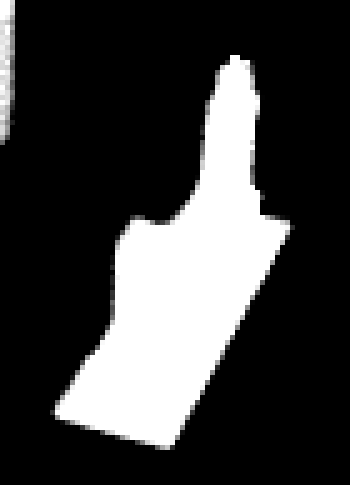

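```bash
python3 - <<'E'
import cv2,numpy as np
def crop(f,r,s,o,g=0.5):
    im=cv2.imread(f)[r[1]:r[3],r[0]:r[2]].astype(float)/255
    im=np.clip(im**g*1.1,0,1)
    im=cv2.resize((im*255).astype(np.uint8),None,fx=s,fy=s,interpolation=cv2.INTER_LINEAR)
    for k in range(0,r[2]-r[0],5): cv2.putText(im,str(r[0]+k),(int((k+.5)*s)-10,10),0,.35,(0,255,255),1);cv2.line(im,(int((k+.5)*s),12),(int((k+.5)*s),18),(0,255,255),1)
    for k in range(0,r[3]-r[1],5): cv2.putText(im,str(r[1]+k),(0,int((k+.5)*s)+4),0,.35,(0,255,255),1)
    cv2.imwrite(o,im)
crop('pics/t0.png',(348,206,384,236),20,'pics/z1.png')
crop('pics/s0.png',(345,138,371,180),14,'pics/z2.png')
crop('pics/t0.png',(398,206,434,238),18,'pics/z3.png')
crop('pics/s0.png',(362,104,392,152),12,'pics/z4.png')
E
```

```text
(no output)
```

View pics/z1.png

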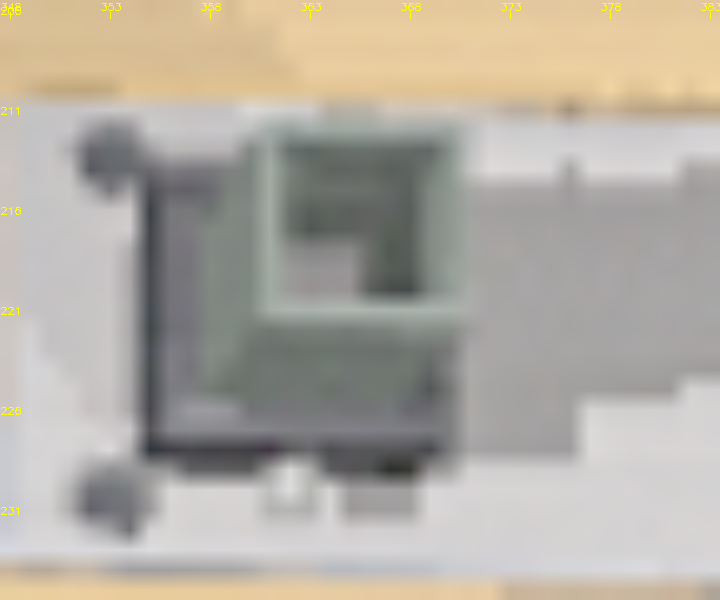

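View pics/z2.png

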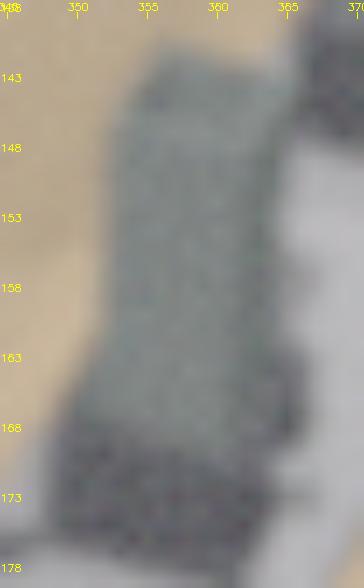

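View pics/z3.png

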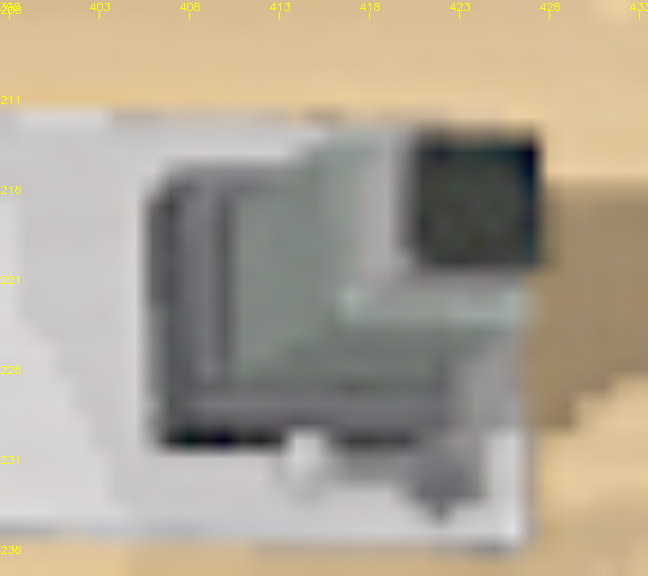

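View pics/z4.png

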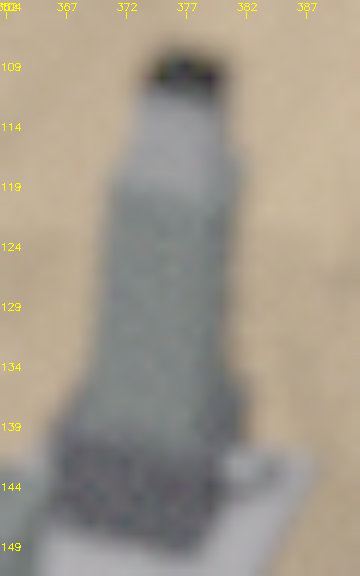

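```bash
cat > ls.py <<'E'
from h import *
from scipy.optimize import least_squares
h=14;c=21
top=[((h,h,'r'),(360.6,211.85)),((h,-h,'r'),(370.6,211.85)),((-h,-h,'r'),(370.85,221.4)),((-h,h,'r'),(360.5,221.4)),((-c,c,8),(354.75,228.5)),((-h,h,40),(357.75,225.5)),
((0,-150,135),(424.0,216.55)),((-c,-150+c,8),(406.1,230.3)),((-h,-150+h,40),(410.4,226.9)),((-h,-150+h,107),(416.55,223.4)),((-h,-150-h,107),(426.9,223.4))]
side=[((h,h,'r'),(352.7,146.4)),((h,-h,'r'),(355.2,141.4)),((-h,-h,'r'),(364.9,142.9)),((c,c,8),(348.1,175.4)),((-c,c,8),(361.3,178.4)),((c,-150+c,8),(366.1,147.25)),((-c,-150+c,8),(378.6,150.2))]
def res(p,full=False,cams=('top','side'),shift=True):
    x,y,yaw,rim=p[:4]; out=[]
    for cam,L,sh in(('top',top,p[4:6]),('side',side,p[6:8])):
        if cam not in cams: continue
        P=np.array([[a,b,rim if z=='r' else z] for (a,b,z),_ in L],float)
        uv=proj(cam,place(P,x,y,yaw))+sh
        out.append((uv-np.array([u for _,u in L])))
    if full: return out
    return np.r_[np.concatenate(out).ravel()/0.4, np.array(p[4:])/0.8]
if __name__=='__main__':
  for cams in(('top',),('side',),('top','side')):
    r=least_squares(res,[514,-170,0,105,0,0,0,0],kwargs=dict(cams=cams),x_scale=[1,1,.01,1,1,1,1,1],loss='soft_l1')
    print(cams,r.x.round(3)); 
    J=r.jac;print('sd',np.sqrt(np.diag(np.linalg.inv(J.T@J))).round(3)[:4])
  for o in res(r.x,True): print(o.round(2).tolist())
  for a,b,cc in((0,0,0),): pass
  # rail edges yaw, z=8
  f=lambda X,Y:(338+(X+.5)/8-.5,200+(Y+.5)/8-.5)
  A=atz('top',f(80,272),8);B=atz('top',f(713,290),8);C=atz('top',f(82,90),8)
  print('rail',A,B,C,'yaw',np.arctan2(-(A-B)[0],(A-B)[1]),np.linalg.norm(A-B),np.linalg.norm(A-C))
E
python3 ls.py
```

```text
('top',) [ 5.09516e+02 -1.61154e+02 -1.20000e-02  1.04005e+02  1.29000e-01
 -2.30000e-02  0.00000e+00  0.00000e+00]
sd [2.463 2.265 0.007 5.246]
('side',) [ 5.13766e+02 -1.70734e+02 -2.80000e-02  1.02438e+02  0.00000e+00
  0.00000e+00  1.15000e-01  3.40000e-01]
sd [2.617 4.339 0.01  1.456]
('top', 'side') [ 5.10980e+02 -1.63087e+02 -1.60000e-02  1.03070e+02 -5.20000e-01
  3.23000e-01  1.81000e-01 -1.22000e+00]
sd [1.854 2.604 0.005 1.347]
[[-0.07, -0.58], [0.25, -0.22], [-0.05, 0.41], [-0.07, 0.04], [-0.56, 0.32], [0.08, -0.6], [0.38, -0.02], [-0.31, 0.39], [0.32, -0.09], [-0.04, -0.18], [0.1, 0.2]]
[[-0.34, 0.09], [0.87, -0.47], [1.11, 0.51], [-0.81, 0.1], [0.32, 1.07], [-0.86, -0.5], [-0.06, -0.09]]
rail [ 475.05797207 -120.908611      8.        ] [ 473.1784289  -350.06162165    8.        ] [ 542.40748418 -121.64402909    8.        ] yaw -0.00820194774990874 229.16071864636305 67.35352716640253
```

```bash
cat >> h.py <<'E'
def plan(x,y,ztip,yaw,reach=182):
    o=ctrl.get_obs(); Rm=R.from_rotvec(o['orientation']).as_matrix()
    p=np.array(o['ee_pos']); ty=Rm[:,1]
    Rt=np.array([[-np.sin(yaw),np.cos(yaw),0],[np.cos(yaw),np.sin(yaw),0],[0,0,-1.]]).T
    rel=R.from_matrix(Rm.T@Rt).as_rotvec(degrees=True)
    d=np.array([x,y,ztip+reach])-p
    print('t',round(o['t'],2),'pos',p.round(2),'yaw',round(np.arctan2(ty[1],ty[0]),4),'z',Rm[:,2].round(4),'F',o['ft_force'].round(1),'w',round(o['width'],2))
    print('turn(tool,deg)',rel.round(2),'shift after turn (tool mm)',(Rt.T@d).round(2),'before turn',(Rm.T@d).round(2),'reach',round(float(ctrl.tip_reach),1))
E
python3 -c "
from h import *
plan(503,228,180,.21)"
```

```text
t 0.9 pos [ 271.75 -562.81  404.68] yaw -1.121 z [-0. -0. -1.] F [ 0.8  0.6 -1. ] w 87.9
turn(tool,deg) [ -0.     0.   -76.26] shift after turn (tool mm) [725.23 391.03  42.68] before turn [ 552.08 -611.62   42.67] reach 182.0
```

Call:
jog_arm:
  steps:
    - [[0, 0, 0, 0, 0, -7, -1], [0, 0, 0, 0, 0, -7, -1], [0, 0, 0, 0, 0, -7, -1], [0, 0, 0, 0, 0, -7, -1], [0, 0, 0, 0, 0, -7, -1], [0, 0, 0, 0, 0, -7, -1], [0, 0, 0, 0, 0, -7, -1], [0, 0, 0, 0, 0, -7, -1], [0, 0, 0, 0, 0, -7, -1], [0, 0, 0, 0, 0, -7, -1], [0, 0, 0, 0, 0, -6.26, -1], [0.035, 0.019, 0, 0, 0, 0, -1], [0.035, 0.019, 0, 0, 0, 0, -1], [0.035, 0.019, 0, 0, 0, 0, -1], [0.035, 0.019, 0, 0, 0, 0, -1], [0.035, 0.019, 0, 0, 0, 0, -1], [0.035, 0.019, 0, 0, 0, 0, -1], [0.035, 0.019, 0, 0, 0, 0, -1], [0.035, 0.019, 0, 0, 0, 0, -1], [0.035, 0.019, 0, 0, 0, 0, -1]]

```text
t: 2.57
ee_pos: [373.4, -217.3, 405.0]
orientation: [1.976, 2.441, 0.0]
ft_force: [0.0, -0.3, 0.4]
width: 87.7
```

```bash
python3 -c "
from h import *
plan(503,228,180,.21)"
```

```text
t 2.57 pos [ 373.38 -217.3   404.95] yaw 0.2095 z [ 7.e-04 -4.e-04 -1.e+00] F [ 0.  -0.3  0.4] w 87.72
turn(tool,deg) [ 0.03  0.03 -0.03] shift after turn (tool mm) [408.5  219.6   42.95] before turn [408.63 219.38  42.87] reach 182.0
```

Call:
jog_arm:
  steps:
    - [[0.034, 0.0183, 0.003, 0, 0, 0, -1], [0.034, 0.0183, 0.003, 0, 0, 0, -1], [0.034, 0.0183, 0.003, 0, 0, 0, -1], [0.034, 0.0183, 0.003, 0, 0, 0, -1], [0.034, 0.0183, 0.003, 0, 0, 0, -1], [0.034, 0.0183, 0.003, 0, 0, 0, -1], [0.034, 0.0183, 0.003, 0, 0, 0, -1], [0.034, 0.0183, 0.003, 0, 0, 0, -1], [0.034, 0.0183, 0.003, 0, 0, 0, -1], [0.034, 0.0183, 0.003, 0, 0, 0, -1], [0.034, 0.0183, 0.003, 0, 0, 0, -1], [0.034, 0.0183, 0.003, 0, 0, 0, -1], [0, 0, 0, 0, 0, 0, -1], [0, 0, 0, 0, 0, 0, -1]]

```text
t: 3.73
ee_pos: [503.1, 227.4, 368.3]
orientation: [-1.972, -2.445, 0.0]
ft_force: [-0.8, 0.7, 0.3]
width: 87.8
```

```bash
python3 -c "
from h import *
plan(503,228,52,.21)
save('top','t2.png',(170,150,290,250),6);save('side','s2.png',(240,150,360,320),3.5)"
```

```text
t 3.73 pos [503.13 227.42 368.31] yaw 0.2132 z [-2.e-04 -2.e-04 -1.e+00] F [-0.8  0.7  0.3] w 87.77
turn(tool,deg) [-0.01  0.01  0.18] shift after turn (tool mm) [ 6.0000e-01 -1.0000e-02  1.3431e+02] before turn [6.1000e-01 2.0000e-02 1.3431e+02] reach 182.0
```

View pics/t2.png

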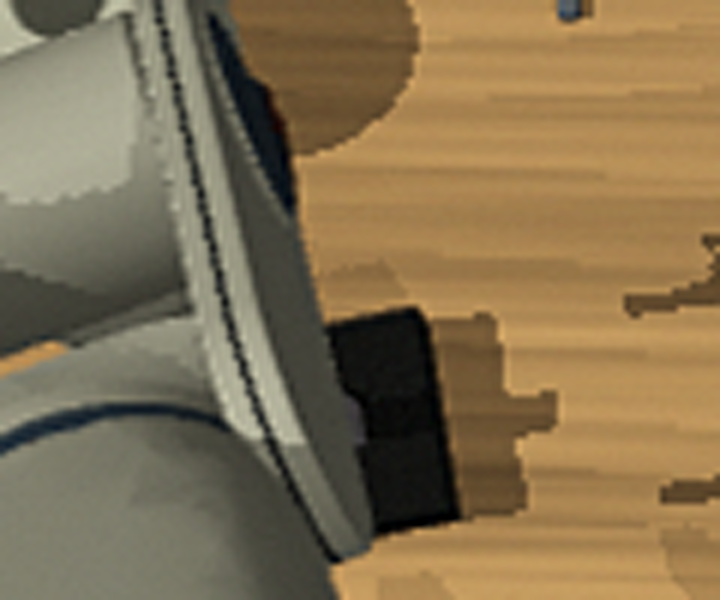

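View pics/s2.png

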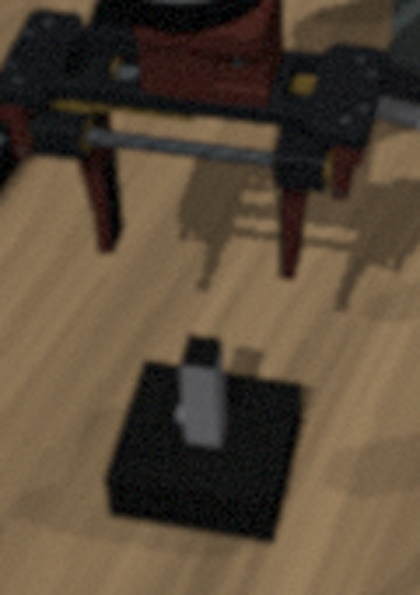

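```bash
python3 -c "
from h import *
print(proj('side',[[503.1,227.4,186.3],[503,228,114],[503,228,46],[503.1,227.4,114]]))
im=cv2.imread('pics/s2.png')
for s in(44,-44):
  for dx in (0,10*np.sign(s)):
   for dy in(10,-10):
    y=.213;P=[503.1+(s+dx)*np.cos(y)-dy*np.sin(y),227.4+(s+dx)*np.sin(y)+dy*np.cos(y),186.3]
    u=(proj('side',[P])[0]+.5-[240,150])*3.5-.5; cv2.circle(im,tuple(u.astype(int)),2,(0,0,255),-1)
for B in (place(box(-10,10,-10,10,40,108),503,228,.213),place(box(-10,10,-10,10,108,114),503,228,.213)):
    h=cv2.convexHull(((proj('side',B)+.5-[240,150])*3.5-.5).astype(np.float32)).astype(int); cv2.polylines(im,[h],True,(0,255,0),1)
cv2.imwrite('pics/s2b.png',im)
"
```

```text
[[296.61560603 222.78422083]
 [297.93125402 248.90236505]
 [299.11490792 270.47801588]
 [298.01627062 248.67171344]]
```

View pics/s2b.png

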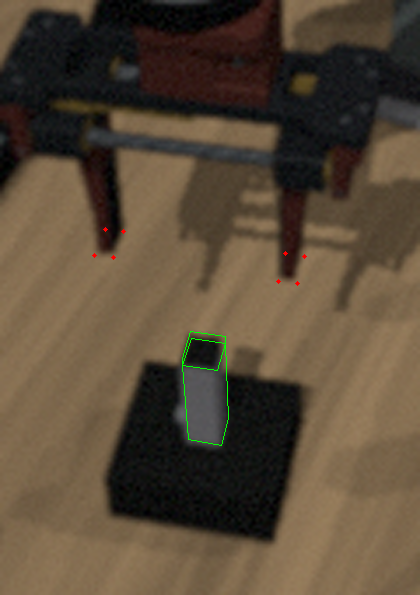

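Call:
jog_arm:
  steps:
    - [[0.0006, 0, 0.03, 0, 0, 0, -1], [0, 0, 0.03, 0, 0, 0, -1], [0, 0, 0.03, 0, 0, 0, -1], [0, 0, 0.025, 0, 0, 0, -1], [0, 0, 0.012, 0, 0, 0, -1], [0, 0, 0.005, 0, 0, 0, -1], [0, 0, 0, 0, 0, 0, -1], [0, 0, 0, 0, 0, 0, -1]]

```text
t: 4.5
ee_pos: [503.4, 226.0, 237.7]
orientation: [1.977, 2.441, 0.002]
ft_force: [-0.5, -0.7, 0.4]
width: 87.7
```

```bash
python3 -c "
from h import *
plan(503,228,53,.21)
save('side','s3.png',(250,200,350,310),7)"
```

```text
t 4.5 pos [503.45 226.01 237.73] yaw 0.2093 z [ 1.2e-03  5.0e-04 -1.0e+00] F [-0.5 -0.7  0.4] w 87.71
turn(tool,deg) [ 0.07 -0.01 -0.04] shift after turn (tool mm) [ 2.04 -0.02  2.73] before turn [ 2.03 -0.03  2.73] reach 182.0
```

View pics/s3.png

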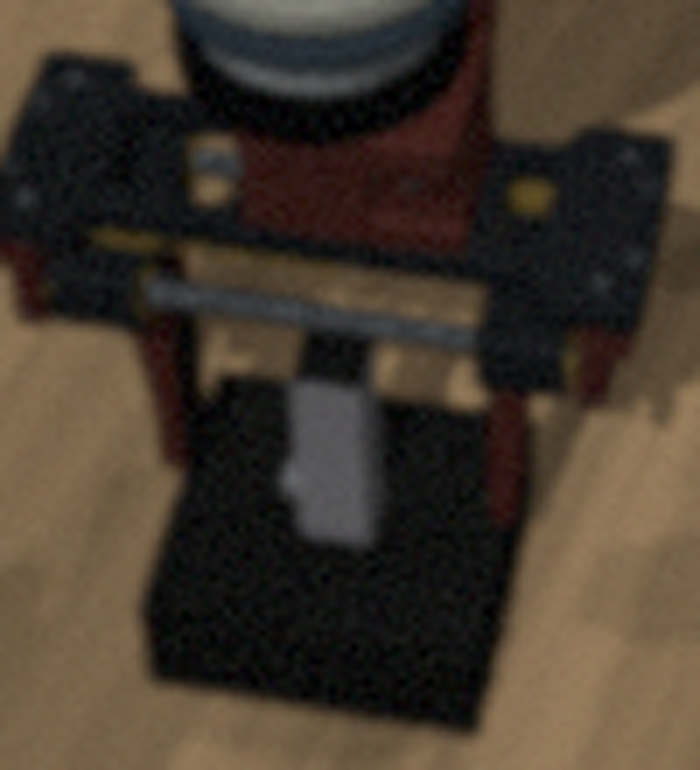

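Call:
jog_arm:
  steps:
    - [[0.001, 0, 0.0025, 0, 0, 0, -1], [0, 0, 0, 0, 0, 0, -1], [0, 0, 0, 0, 0, 0, -1]]

```text
t: 4.8
ee_pos: [502.9, 227.5, 234.9]
orientation: [1.976, 2.442, 0.002]
ft_force: [-0.5, -0.3, -0.7]
width: 87.6
```

```bash
python3 -c "
from h import *
plan(503,227,53,.21)"
```

```text
t 4.8 pos [502.9  227.48 234.89] yaw 0.2102 z [ 1.1e-03  5.0e-04 -1.0e+00] F [-0.5 -0.3 -0.7] w 87.61
turn(tool,deg) [ 0.07 -0.02  0.01] shift after turn (tool mm) [-0.49 -0.   -0.11] before turn [-0.49 -0.   -0.11] reach 182.0
```

Tips at 52.9 mm; close.

Call:
jog_arm:
  steps:
    - [[0, 0, 0, 0, 0, 0, 1], [0, 0, 0, 0, 0, 0, 1], [0, 0, 0, 0, 0, 0, 1], [0, 0, 0, 0, 0, 0, 1], [0, 0, 0, 0, 0, 0, 1], [0, 0, 0, 0, 0, 0, 1], [0, 0, 0, 0, 0, 0, 1], [0, 0, 0, 0, 0, 0, 1], [0, 0, 0, 0, 0, 0, 1], [0, 0, 0, 0, 0, 0, 1]]

```text
t: 5.63
ee_pos: [503.1, 227.4, 234.3]
orientation: [1.976, 2.442, 0.002]
ft_force: [2.2, 0.1, -1.1]
width: 24.9
```

```bash
python3 -c "
from h import *
plan(503,227,53,.21)
save('side','s4.png',(250,200,350,310),7)"
```

```text
t 5.63 pos [503.1  227.4  234.32] yaw 0.21 z [ 1.2e-03  5.0e-04 -1.0e+00] F [ 2.2  0.1 -1.1] w 24.95
turn(tool,deg) [ 0.07 -0.01 -0.  ] shift after turn (tool mm) [-0.37 -0.18 -0.68] before turn [-0.37 -0.18 -0.68] reach 182.0
```

View pics/s4.png

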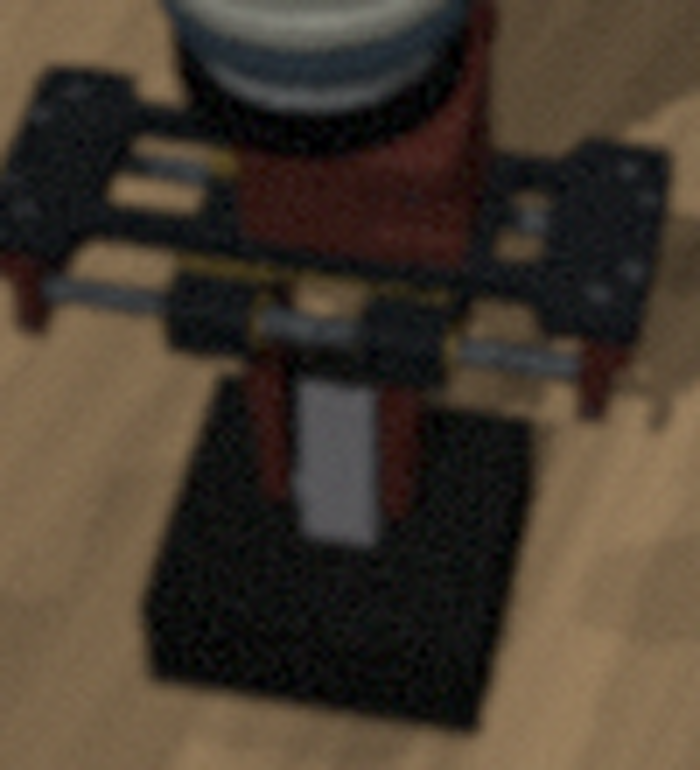

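Call:
jog_arm:
  steps:
    - [[0, 0, 0, 0, 0, 0, 1], [0, 0, 0, 0, 0, 0, 1], [0, 0, 0, 0, 0, 0, 1], [0, 0, 0, 0, 0, 0, 1]]

```text
t: 6.02
ee_pos: [502.9, 227.3, 234.3]
orientation: [1.976, 2.442, 0.001]
ft_force: [1.6, 1.2, 1.2]
width: 19.9
```

```bash
python3 -c "
from h import *
plan(503,227,53,.21)
print(ctrl.get_obs()['moment'])"
```

```text
t 6.02 pos [502.86 227.33 234.3 ] yaw 0.21 z [ 4.e-04  2.e-04 -1.e+00] F [1.6 1.2 1.2] w 19.91
turn(tool,deg) [ 0.03 -0.   -0.  ] shift after turn (tool mm) [-0.35  0.07 -0.7 ] before turn [-0.35  0.07 -0.7 ] reach 182.0
[ 0.03504011 -0.34871365  0.01612661]
```

Call:
jog_arm:
  steps:
    - [[0, 0, -0.01, 0, 0, 0, 1], [0, 0, -0.015, 0, 0, 0, 1], [0, 0, -0.025, 0, 0, 0, 1], [0, 0, -0.03, 0, 0, 0, 1], [0, 0, -0.03, 0, 0, 0, 1], [0, 0, -0.03, 0, 0, 0, 1], [0, 0, 0, 0, 0, 6.35, 1], [0, 0, 0, 0, 0, 6.35, 1], [0, 0, 0, 0, 0, 0, 1], [0, 0, 0, 0, 0, 0, 1]]

```text
t: 6.85
ee_pos: [502.2, 227.1, 374.3]
orientation: [-2.23, -2.212, 0.002]
ft_force: [0.3, 0.0, -0.3]
width: 20.3
```

```bash
python3 -c "
from h import *
plan(510.5,-162,193,-.012)
print(ctrl.get_obs()['moment'])
save('side','s5.png',(240,120,370,310),4)"
```

```text
t 6.85 pos [502.2  227.1  374.34] yaw -0.0084 z [-1.e-03 -4.e-04 -1.e+00] F [ 0.3  0.  -0.3] w 20.25
turn(tool,deg) [-0.06  0.02  0.21] shift after turn (tool mm) [-388.97   12.96   -0.66] before turn [-389.02   11.55   -0.52] reach 182.0
[-0.07585714 -0.08924978 -0.00567921]
```

View pics/s5.png

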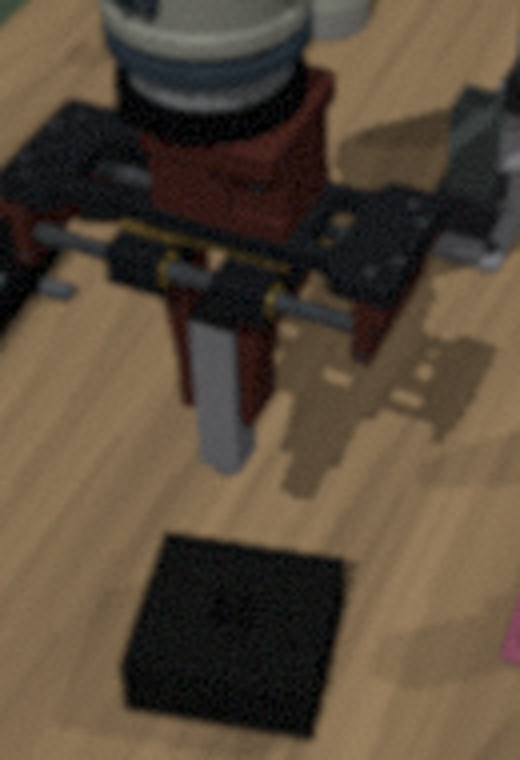

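Call:
jog_arm:
  steps:
    - [[-0.02, 0.001, 0, 0, 0, 0, 1], [-0.035, 0.001, 0, 0, 0, 0, 1], [-0.035, 0.001, 0, 0, 0, 0, 1], [-0.035, 0.001, 0, 0, 0, 0, 1], [-0.035, 0.001, 0, 0, 0, 0, 1], [-0.035, 0.001, 0, 0, 0, 0, 1], [-0.035, 0.001, 0, 0, 0, 0, 1], [-0.035, 0.001, 0, 0, 0, 0, 1], [-0.035, 0.001, 0, 0, 0, 0, 1], [-0.035, 0.001, 0, 0, 0, 0, 1], [-0.03, 0.001, 0, 0, 0, 0, 1], [-0.015, 0.0005, 0, 0, 0, 0.2, 1], [-0.009, 0, 0, 0, 0, 0, 1], [0, 0, 0, 0, 0, 0, 1], [0, 0, 0, 0, 0, 0, 1], [0, 0, 0, 0, 0, 0, 1]]

```text
t: 8.23
ee_pos: [509.5, -160.8, 373.9]
orientation: [-2.236, -2.205, 0.0]
ft_force: [0.3, 0.1, -2.1]
width: 19.9
```

```bash
python3 -c "
from h import *
plan(510.5,-162,193,-.012)
print(ctrl.get_obs()['moment'])
save('side','s6.png',(310,70,420,200),5.5);save('top','t6.png',(310,170,450,280),5)"
```

```text
t 8.23 pos [ 509.53 -160.84  373.91] yaw -0.0136 z [-9.e-04  6.e-04 -1.e+00] F [ 0.3  0.1 -2.1] w 19.88
turn(tool,deg) [-0.05 -0.03 -0.09] shift after turn (tool mm) [-1.15  0.98 -1.09] before turn [-1.15  0.99 -1.1 ] reach 182.0
[-0.02116556 -0.03937949 -0.00856916]
```

View pics/s6.png

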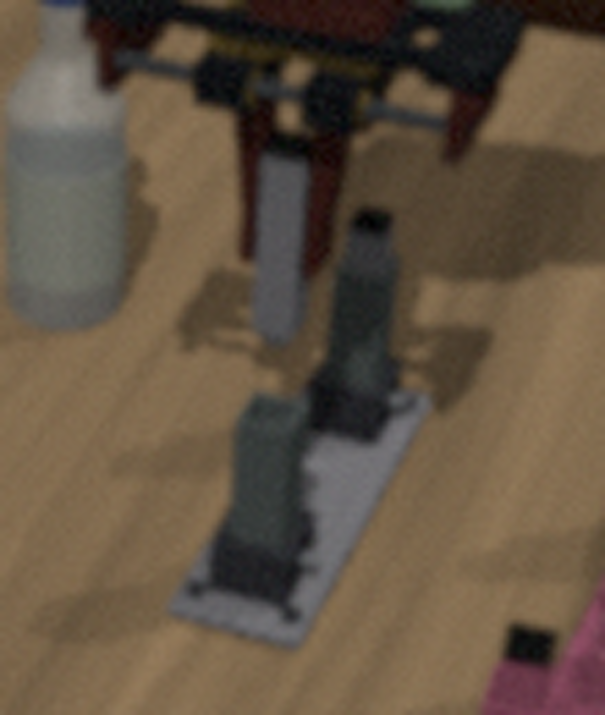

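View pics/t6.png

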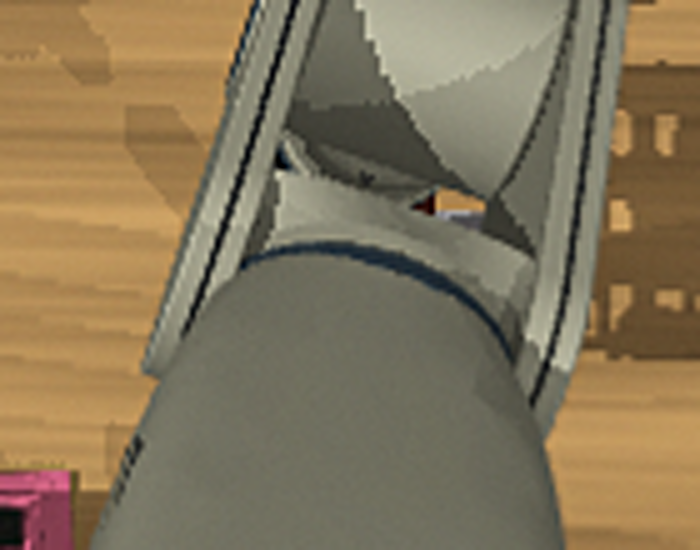

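```bash
cat > ov.py <<'E'
from h import *
def overlay(src,dst,org,s,post,foot,stand,rim,yaw=-.012):
    im=cv2.imread(src)
    def poly(B,col):
        h=cv2.convexHull(((proj('side',B)+.5-org)*s-.5).astype(np.float32)).astype(int); cv2.polylines(im,[h],True,col,1)
    poly(place(box(-10,10,-10,10,foot+7,foot+96),*post,yaw),(0,255,0))
    poly(place(box(-7,7,-7,7,foot,foot+7),*post,yaw),(0,255,0))
    def fl(P,col):
        p=((proj('side',place(np.array(P,float),*stand,yaw))+.5-org)*s-.5).astype(int); cv2.polylines(im,[p],False,col,1)
    for yy,r in((0,rim),(-150,107)):
        fl([[-14,yy+14,40],[14,yy+14,40],[14,yy+14,r],[-14,yy+14,r],[-14,yy+14,40]],(0,0,255))
        fl([[-14,yy+14,r],[-14,yy-14,r],[14,yy-14,r],[14,yy+14,r]],(0,0,255))
        fl([[-21,yy+21,8],[21,yy+21,8],[21,yy+21,40],[-21,yy+21,40],[-21,yy+21,8]],(255,255,0))
    fl([[-10,-160,135],[10,-160,135],[10,-140,135],[-10,-140,135],[-10,-160,135]],(255,0,255))
    cv2.imwrite(dst,im)
E
python3 -c "
from ov import *
overlay('pics/s6.png','pics/o1.png',np.array([310,70]),5.5,(509.5,-160.8),151.6,(509.5,-161),103)
overlay('pics/s6.png','pics/o2.png',np.array([310,70]),5.5,(509.5,-160.8),151.6,(511,-167),103)"
```

```text
(no output)
```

View pics/o1.png

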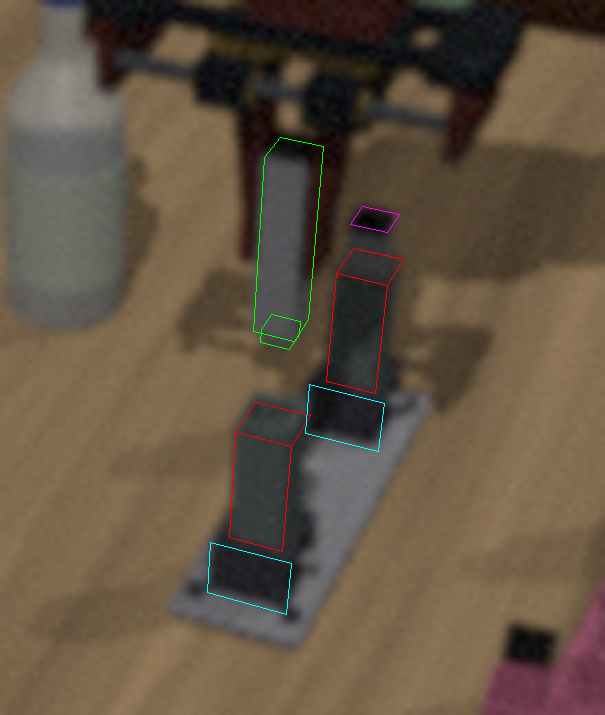

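View pics/o2.png

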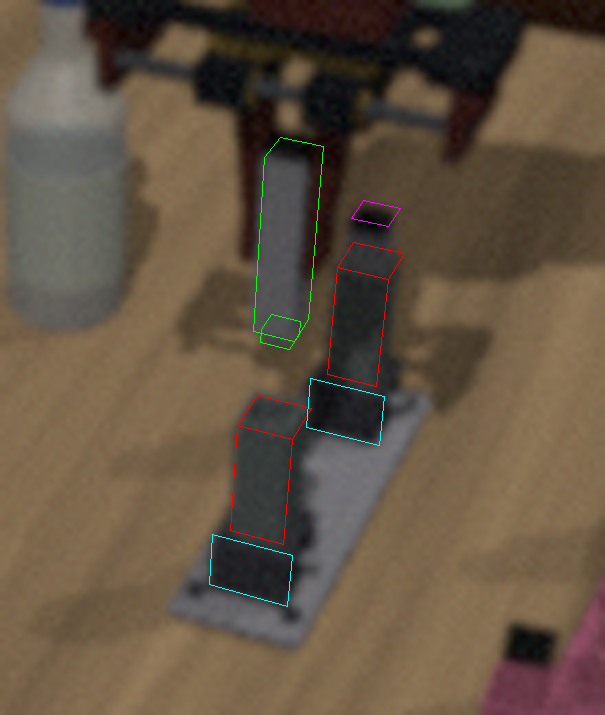

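Call:
jog_arm:
  steps:
    - [[0, 0.0005, 0.015, 0, 0, 0, 1], [0, 0, 0.015, 0, 0, 0, 1], [0, 0, 0.009, 0, 0, 0, 1], [0, 0, 0, 0, 0, 0, 1], [0, 0, 0, 0, 0, 0, 1], [0, 0, 0, 0, 0, 0, 1]]

```text
t: 8.83
ee_pos: [510.5, -161.6, 335.7]
orientation: [2.237, 2.205, 0.0]
ft_force: [-0.9, 0.2, -1.3]
width: 19.9
```

```bash
python3 -c "
from ov import *
plan(509.5,-161,152,-.012)
print(ctrl.get_obs()['moment'])
save('side','s7.png',(335,95,405,185),8)
p=ctrl.get_obs()['ee_pos']
overlay('pics/s7.png','pics/o7.png',np.array([335,95]),8,tuple(p[:2]),p[2]-182-40.3,(509.5,-161),103)"
```

```text
t 8.83 pos [ 510.49 -161.6   335.68] yaw -0.0146 z [ 5.e-04 -2.e-04 -1.e+00] F [-0.9  0.2 -1.3] w 19.85
turn(tool,deg) [ 0.03  0.01 -0.15] shift after turn (tool mm) [ 0.59 -1.    1.68] before turn [ 0.59 -1.    1.68] reach 182.0
[-0.03455505 -0.10031935  0.03905482]
```

View pics/s7.png

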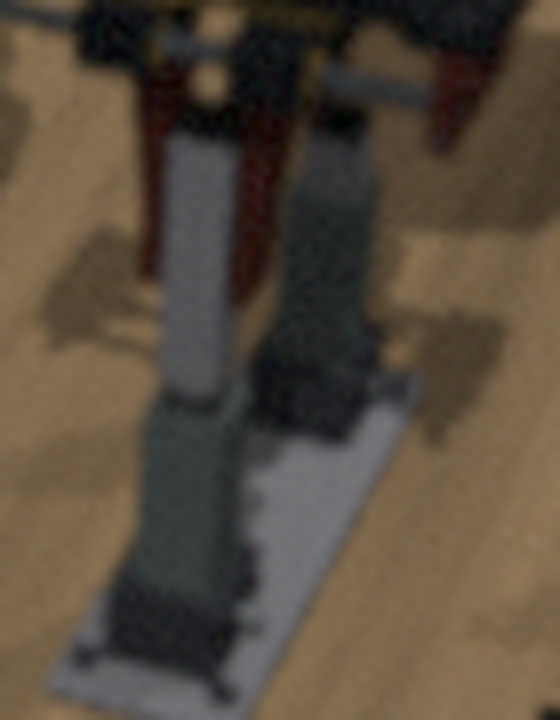

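View pics/o7.png

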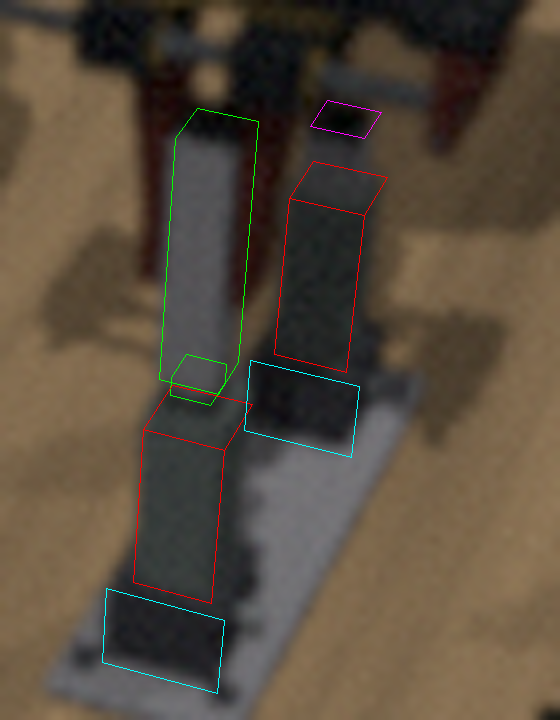

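Call:
jog_arm:
  steps:
    - [[0, 0, 0.002, 0, 0, 0, 1], [0, 0, 0.002, 0, 0, 0, 1], [0, 0, 0, 0, 0, 0, 1], [0, 0, 0, 0, 0, 0, 1]]

```text
t: 9.22
ee_pos: [510.1, -161.9, 331.2]
orientation: [-2.238, -2.204, 0.0]
ft_force: [0.4, -0.1, -1.2]
width: 19.9
```

```bash
python3 -c "
from ov import *
plan(509.5,-161,152,-.012)
print(ctrl.get_obs()['moment'])
save('side','s8.png',(345,115,380,175),12)"
```

```text
t 9.22 pos [ 510.09 -161.86  331.2 ] yaw -0.0153 z [-1.e-04  0.e+00 -1.e+00] F [ 0.4 -0.1 -1.2] w 19.9
turn(tool,deg) [-0.   -0.   -0.19] shift after turn (tool mm) [ 0.86 -0.6  -2.8 ] before turn [ 0.85 -0.6  -2.8 ] reach 182.0
[-0.11182511 -0.08148139 -0.01320883]
```

View pics/s8.png

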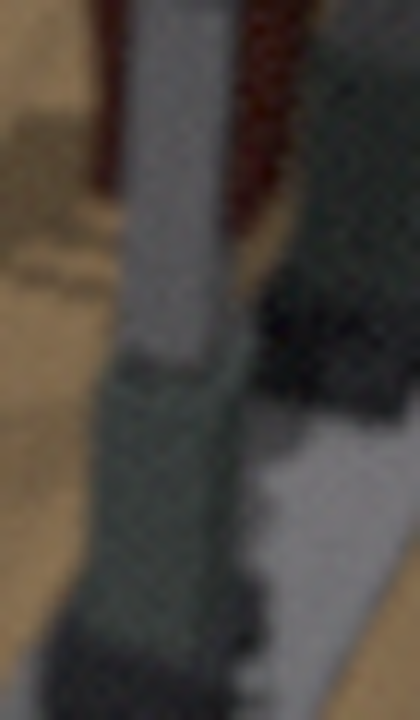

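Call:
jog_arm:
  steps:
    - [[0, 0, 0.0015, 0, 0, 0, 1], [0, 0, 0.0015, 0, 0, 0, 1], [0, 0, 0.0015, 0, 0, 0, 1], [0, 0, 0, 0, 0, 0, 1]]

```text
t: 9.6
ee_pos: [510.0, -161.8, 326.3]
orientation: [-2.238, -2.204, 0.0]
ft_force: [-0.4, 0.8, -1.0]
width: 20.1
```

```bash
python3 -c "
from ov import *
plan(509.5,-161,152,-.012)
print(ctrl.get_obs()['moment'])"
```

```text
t 9.6 pos [ 510.05 -161.78  326.29] yaw -0.0152 z [-6.e-04  2.e-04 -1.e+00] F [-0.4  0.8 -1. ] w 20.05
turn(tool,deg) [-0.03 -0.01 -0.18] shift after turn (tool mm) [ 0.78 -0.56 -7.71] before turn [ 0.78 -0.56 -7.71] reach 182.0
[-0.04350925 -0.08312032 -0.00481669]
```

Foot at ~104 mm, no contact yet. Continue slowly.

Call:
jog_arm:
  steps:
    - [[0, 0, 0.0015, 0, 0, 0, 1], [0, 0, 0.0015, 0, 0, 0, 1], [0, 0, 0.001, 0, 0, 0, 1], [0, 0, 0, 0, 0, 0, 1]]

```text
t: 9.93
ee_pos: [510.5, -162.1, 323.5]
orientation: [2.237, 2.204, 0.0]
ft_force: [-1.7, -0.8, 8.1]
width: 20.0
```

```bash
python3 -c "
from ov import *
plan(509.5,-161,152,-.012)
print(ctrl.get_obs()['moment'])
save('side','s9.png',(345,115,380,175),12)"
```

```text
t 9.93 pos [ 510.45 -162.09  323.46] yaw -0.015 z [ 8.e-04 -6.e-04 -1.e+00] F [-1.7 -0.8  8.1] w 19.98
turn(tool,deg) [ 0.05  0.03 -0.17] shift after turn (tool mm) [  1.08  -0.96 -10.54] before turn [  1.07  -0.96 -10.54] reach 182.0
[-0.1170203   0.41690189 -0.00594815]
```

View pics/s9.png

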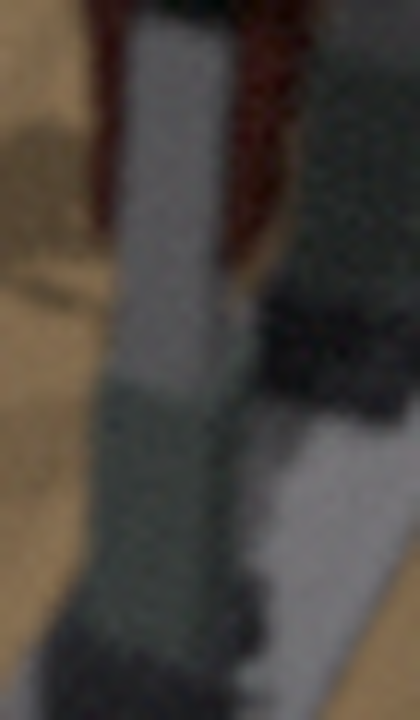

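Call:
jog_arm:
  steps:
    - [[0, 0, -0.0015, 0, 0, 0, 1], [0, -0.0015, 0, 0, 0, 0, 1], [0, 0, 0.001, 0, 0, 0, 1], [0, 0, 0.001, 0, 0, 0, 1], [0, 0, 0, 0, 0, 0, 1], [0, 0, 0, 0, 0, 0, 1]]

```text
t: 10.48
ee_pos: [508.9, -162.1, 323.3]
orientation: [2.237, 2.204, 0.001]
ft_force: [-2.4, -1.2, 11.9]
width: 20.0
```

```bash
python3 -c "
from ov import *
plan(509.5,-161,152,-.012)
print(ctrl.get_obs()['moment'])"
```

```text
t 10.48 pos [ 508.93 -162.07  323.33] yaw -0.015 z [ 1.2e-03 -7.0e-04 -1.0e+00] F [-2.4 -1.2 11.9] w 20.0
turn(tool,deg) [ 0.07  0.04 -0.17] shift after turn (tool mm) [  1.08   0.55 -10.67] before turn [  1.07   0.56 -10.67] reach 182.0
[-0.13111343  0.4846514   0.04581195]
```

Call:
jog_arm:
  steps:
    - [[0, 0, -0.002, 0, 0, 0, 1], [0, 0, 0, 0, 0, 0, 1], [0, 0, 0, 0, 0, 0, 1]]

```text
t: 10.73
ee_pos: [508.7, -161.9, 324.2]
orientation: [2.238, 2.204, 0.0]
ft_force: [0.8, -2.7, 1.8]
width: 19.5
```

```bash
python3 -c "
from ov import *
plan(509.5,-161,152,-.012)
ims=np.mean([ctrl.get_image('side')[:,:,::-1].astype(float) for _ in range(8)],0)
np.save('avg1.npy',ims)
r=(345,110,385,160);im=np.clip((ims[r[1]:r[3],r[0]:r[2]]/255)**.5*1.2,0,1)
im=cv2.resize((im*255).astype(np.uint8),None,fx=16,fy=14,interpolation=cv2.INTER_CUBIC)
cv2.imwrite('pics/a1.png',cv2.resize((np.clip((ims[105:150,345:385]/255)**.5*1.2,0,1)*255).astype(np.uint8),None,fx=13,fy=13,interpolation=cv2.INTER_CUBIC))
"
```

```text
t 10.73 pos [ 508.71 -161.88  324.19] yaw -0.0151 z [ 3.e-04 -3.e-04 -1.e+00] F [ 0.8 -2.7  1.8] w 19.45
turn(tool,deg) [ 0.02  0.02 -0.18] shift after turn (tool mm) [ 0.89  0.78 -9.81] before turn [ 0.89  0.78 -9.81] reach 182.0
```

View pics/a1.png

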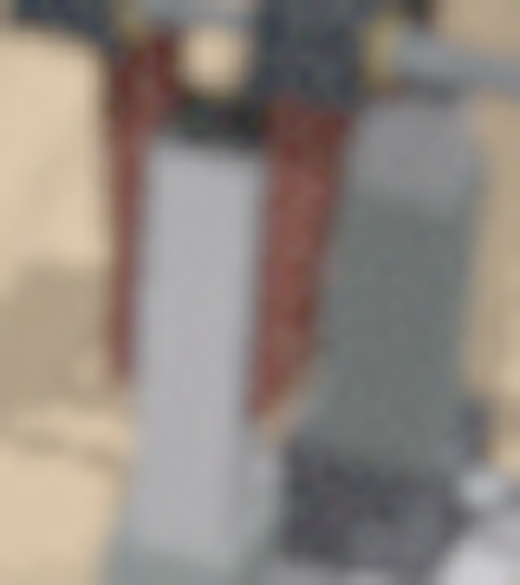

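```bash
cat > sh.py <<'E'
import numpy as np,cv2,sys
def show(npy,r,s,o):
    ims=np.load(npy) if isinstance(npy,str) else npy
    im=np.clip((ims[r[1]:r[3],r[0]:r[2]]/255)**.5*1.25,0,1)
    im=cv2.resize((im*255).astype(np.uint8),None,fx=s,fy=s,interpolation=cv2.INTER_CUBIC)
    for k in range(0,r[2]-r[0],5): cv2.putText(im,str(r[0]+k),(int((k+.5)*s)-10,10),0,.35,(0,0,255),1)
    for k in range(0,r[3]-r[1],5): cv2.putText(im,str(r[1]+k),(0,int((k+.5)*s)+4),0,.35,(0,0,255),1)
    cv2.imwrite(o,im)
if __name__=='__main__':
    show('avg1.npy',(345,128,375,158),20,'pics/a2.png')
E
python3 sh.py
```

```text
(no output)
```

View pics/a2.png

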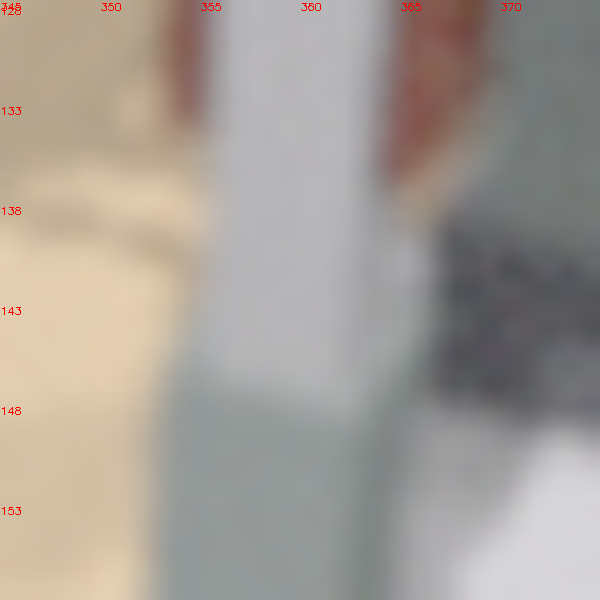

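Call:
jog_arm:
  steps:
    - [[0, -0.001, 0, 0, 0, 0, 1], [0, 0, 0.001, 0, 0, 0, 1], [0, 0, 0.001, 0, 0, 0, 1], [0, 0, 0, 0, 0, 0, 1], [0, 0, 0, 0, 0, 0, 1]]

```text
t: 11.55
ee_pos: [508.1, -162.0, 323.6]
orientation: [2.237, 2.203, 0.001]
ft_force: [-0.9, -2.9, 13.0]
width: 20.2
```

```bash
python3 -c "
from ov import *
plan(509.5,-161,152,-.012)
print(ctrl.get_obs()['moment'])"
```

```text
t 11.55 pos [ 508.13 -161.96  323.56] yaw -0.0152 z [ 1.8e-03 -6.0e-04 -1.0e+00] F [-0.9 -2.9 13. ] w 20.15
turn(tool,deg) [ 0.1   0.03 -0.18] shift after turn (tool mm) [  0.98   1.36 -10.44] before turn [  0.98   1.37 -10.44] reach 182.0
[-0.37671314  0.22303721  0.02896239]
```

Call:
jog_arm:
  steps:
    - [[0, 0, -0.001, 0, 0, 0, 1], [-0.001, -0.0003, 0, 0, 0, 0, 1], [0, 0, 0.001, 0, 0, 0, 1], [0, 0, 0, 0, 0, 0, 1], [0, 0, 0, 0, 0, 0, 1]]

```text
t: 11.97
ee_pos: [508.0, -162.6, 323.5]
orientation: [2.238, 2.203, 0.003]
ft_force: [0.4, 1.0, 14.7]
width: 19.6
```

```bash
python3 -c "
from ov import *
plan(509.5,-161,152,-.012)
print(ctrl.get_obs()['moment'])"
```

```text
t 11.97 pos [ 507.98 -162.58  323.49] yaw -0.0156 z [ 2.1e-03  4.0e-04 -1.0e+00] F [ 0.4  1.  14.7] w 19.58
turn(tool,deg) [ 0.12 -0.03 -0.21] shift after turn (tool mm) [  1.6    1.5  -10.51] before turn [  1.61   1.52 -10.51] reach 182.0
[ 0.43680344 -0.12195932  0.03429655]
```

```bash
python3 -c "
from ov import *
print(proj('side',[[508,-155.3,101.2],[508,-152.3,108.2],[508,-148.3,101.2],[508,-148.3,108],[508,-148.3,104]]))
ims=np.mean([ctrl.get_image('side')[:,:,::-1].astype(float) for _ in range(6)],0)
np.save('avg2.npy',ims)
from sh import show
show(ims,(343,95,391,140),13,'pics/a3.png')
show(ims,(345,128,375,158),20,'pics/a4.png')
"
```

```text
[[359.1108514  148.58409298]
 [358.90667142 146.9943611 ]
 [358.23790481 150.01856616]
 [358.40041115 147.87662544]
 [358.30467321 149.13873696]]
```

View pics/a4.png

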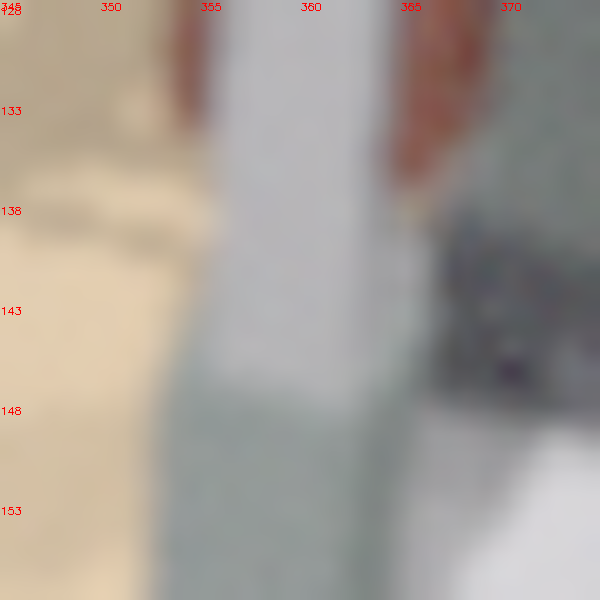

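View pics/a3.png

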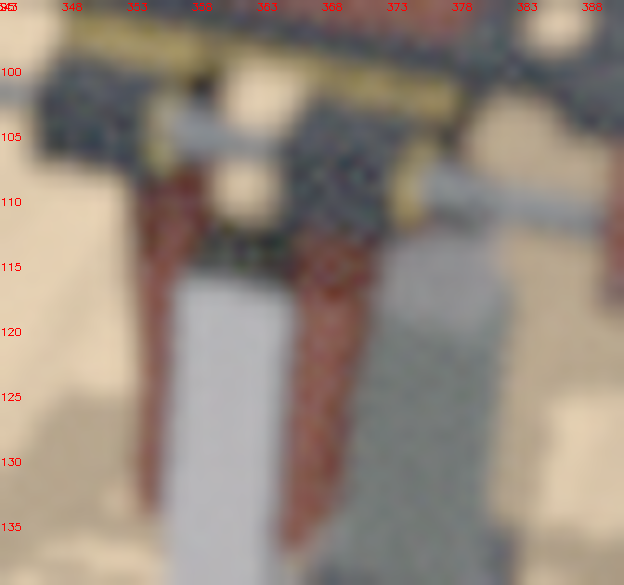

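```bash
cat > edge.py <<'E'
from h import *
def left_edge(img,row,u0,u1):
    # sharpest gradient position by centroid of |d| in R-B saturation
    s=(img[row,:,2]-img[row,:,0])
    seg=s[u0:u1+1]; a=np.median(seg[:3]); b=np.median(seg[-3:])
    half=(a+b)/2
    for i in range(len(seg)-1):
        if seg[i]>=half>seg[i+1]: return u0+i+(seg[i]-half)/(seg[i]-seg[i+1])
    return np.nan
def solveX(uv_rows,dx,yc,zs=(0,140)):
    # uv_rows: list (row,u) on vertical edge at (X+dx, yc); find X
    out=[]
    for v,u in uv_rows:
        # intersect: ray with plane y=yc
        o,d=ray('side',(u,v)); t=(yc-o[1])/d[1]; P=o+d*t; out.append((P[0]-dx,P[2]))
    return np.array(out)
def measure(img,Y=-162.3):
    tube=[(r,left_edge(img,r,347,357)) for r in range(150,158)]
    post=[(r,left_edge(img,r,349,359)) for r in range(137,142)]
    yaw=-.013
    T=solveX(tube,14-14*np.sin(yaw),Y+14); P=solveX(post,10-10*np.sin(yaw),Y+10)
    return tube,post,T,P
if __name__=='__main__':
    for f in('avg1.npy','avg2.npy'):
        t,p,T,P=measure(np.load(f))
        print(f,np.round([u for _,u in t],2),np.round([u for _,u in p],2));print('tube X',T.round(1).tolist());print('post X',P.round(1).tolist(),'means',np.nanmean(T[:,0]),np.nanmean(P[:,0]))
E
python3 edge.py
```

```text
avg1.npy [351.99 352.06 352.02 352.03 352.   351.99 351.98 351.82] [354.75 354.86 354.93 354.48 354.25]
tube X [[510.8, 96.5], [510.5, 93.4], [510.4, 90.1], [510.2, 87.0], [510.1, 83.7], [510.0, 80.5], [509.8, 77.3], [510.1, 73.9]]
post X [[511.0, 135.8], [510.5, 132.8], [510.1, 129.8], [511.1, 126.5], [511.6, 123.3]] means 510.22786265836794 510.861463288645
avg2.npy [352.06 352.03 352.02 352.08 351.97 351.97 351.96 351.81] [355.05 355.21 355.27 354.8  354.41]
tube X [[510.6, 96.5], [510.6, 93.3], [510.4, 90.1], [510.1, 87.0], [510.2, 83.7], [510.0, 80.5], [509.9, 77.3], [510.1, 73.9]]
post X [[510.2, 136.0], [509.5, 133.1], [509.2, 130.1], [510.3, 126.7], [511.2, 123.4]] means 510.22302362488165 510.075764494081
```

```bash
python3 -c "
from h import *
im=np.load('avg2.npy')
for u in(357,359,361): print('cap col',u,im[108:122,u].mean(1).round(0))
for u in(352,355,358): print('collar col',u,im[160:184,u].mean(1).round(0))
# predicted
print('cap front edge',proj('side',[[518,-152.6,197.2],[508,-152.6,197.2],[498,-152.6,197.2]]))
for Y in(-160,-162.5,-165): print(Y,'collar bottom',proj('side',place(np.array([[21,21,8],[0,21,8],[-21,21,8],[0,21,40],[0,14,40]],float),510,Y,-.012)).round(2).tolist())
"

```

```text
cap col 357 [14. 13. 18. 17. 20. 17. 16. 25. 44. 65. 74. 75. 74. 75.]
cap col 359 [43. 44. 38. 23. 16. 11. 14. 20. 43. 71. 82. 84. 83. 84.]
cap col 361 [84. 89. 74. 48. 23. 11. 12. 15. 34. 60. 77. 83. 83. 84.]
collar col 352 [ 74.  70.  63.  58.  56.  57.  55.  50.  41.  38.  35.  34.  34.  36.
  36.  32.  34.  49.  77.  96. 101. 101. 103. 100.]
collar col 355 [ 58.  58.  59.  58.  60.  58.  58.  58.  51.  46.  36.  34.  33.  33.
  35.  35.  32.  35.  55.  83.  99. 103. 111. 112.]
collar col 358 [ 59.  57.  58.  57.  59.  59.  58.  58.  55.  50.  43.  37.  35.  33.
  36.  32.  34.  32.  37.  62.  91. 106. 113. 117.]
cap front edge [[357.36587238 116.37116863]
 [361.21078096 117.21240582]
 [365.07684246 118.05945943]]
-160 collar bottom [[347.07, 177.49], [354.23, 179.45], [361.46, 181.44], [354.9, 170.29], [355.79, 168.81]]
-162.5 collar bottom [[347.38, 176.96], [354.53, 178.92], [361.76, 180.9], [355.21, 169.76], [356.1, 168.29]]
-165 collar bottom [[347.7, 176.43], [354.84, 178.39], [362.05, 180.36], [355.51, 169.23], [356.4, 167.76]]
```

```bash
python3 -c "
from edge import *
for f in('avg1.npy','avg2.npy'):
  im=np.load(f)
  e=[]
  for r in range(118,140):
    c=358 if r<130 else 357
    s=im[r,:,2]-im[r,:,0]   # post ~0
    b=np.median(s[358:361])
    # walk left to crossing
    i=358
    pk=s[352:357].max(); half=(pk+b)/2
    while s[i]<half: i-=1
    e.append((r,i+(s[i]-half)/(s[i]-s[i+1])))
  X=solveX(e,10.13,-162.4+10)
  print(np.c_[[q[0] for q in e],np.round([q[1] for q in e],2),X.round(1)].tolist())
  z=X[:,1];k=np.polyfit(z,X[:,0],1);print('slope',k[0],'at108',np.polyval(k,108),'at150',np.polyval(k,150))
"

```

```text
[[118.0, 355.24, 513.0, 191.4], [119.0, 355.12, 513.1, 188.5], [120.0, 355.07, 513.1, 185.7], [121.0, 354.81, 513.6, 182.7], [122.0, 354.62, 513.9, 179.7], [123.0, 354.53, 514.0, 176.8], [124.0, 354.54, 513.8, 173.9], [125.0, 354.7, 513.2, 171.1], [126.0, 354.76, 512.9, 168.3], [127.0, 354.68, 512.9, 165.3], [128.0, 354.58, 513.0, 162.3], [129.0, 354.63, 512.7, 159.4], [130.0, 354.66, 512.5, 156.5], [131.0, 354.54, 512.6, 153.5], [132.0, 354.4, 512.8, 150.4], [133.0, 354.38, 512.7, 147.4], [134.0, 354.63, 511.9, 144.6], [135.0, 354.86, 511.1, 141.8], [136.0, 354.8, 511.0, 138.7], [137.0, 354.76, 511.0, 135.7], [138.0, 354.8, 510.7, 132.7], [139.0, 354.9, 510.2, 129.7]]
slope 0.049636560156459494 at108 509.92594838571847 at150 512.0106839122898
[[118.0, 355.38, 512.6, 191.5], [119.0, 355.14, 513.1, 188.6], [120.0, 355.08, 513.1, 185.7], [121.0, 354.9, 513.4, 182.7], [122.0, 354.78, 513.5, 179.8], [123.0, 354.75, 513.4, 176.9], [124.0, 354.8, 513.1, 174.1], [125.0, 354.95, 512.6, 171.3], [126.0, 355.0, 512.3, 168.4], [127.0, 355.03, 512.0, 165.5], [128.0, 355.0, 511.9, 162.6], [129.0, 354.87, 512.1, 159.6], [130.0, 354.8, 512.1, 156.6], [131.0, 354.74, 512.1, 153.6], [132.0, 354.51, 512.5, 150.5], [133.0, 354.46, 512.5, 147.5], [134.0, 354.68, 511.7, 144.7], [135.0, 355.06, 510.5, 141.9], [136.0, 355.04, 510.4, 138.9], [137.0, 355.03, 510.3, 135.9], [138.0, 355.15, 509.8, 133.0], [139.0, 355.25, 509.3, 130.0]]
slope 0.056138237864142994 at108 509.046884995134 at150 511.404690985428
```

Call:
jog_arm:
  steps:
    - [[0, 0, -0.004, 0, 0, 0, 1], [0.0002, 0.0017, 0, 0, 0, 0.2, 1], [0, 0, 0, 0, 0, 0, 1], [0, 0, 0.0015, 0, 0, 0, 1], [0, 0, 0.0015, 0, 0, 0, 1], [0, 0, 0, 0, 0, 0, 1], [0, 0, 0, 0, 0, 0, 1]]

```text
t: 12.85
ee_pos: [508.9, -162.6, 323.5]
orientation: [-2.242, -2.2, 0.001]
ft_force: [-3.2, 0.3, 8.5]
width: 19.8
```

```bash
python3 -c "
from ov import *
plan(509.7,-162.4,141,-.012)
print(ctrl.get_obs()['moment'])"
```

```text
t 12.85 pos [ 508.88 -162.58  323.52] yaw -0.0188 z [-9.e-04  4.e-04 -1.e+00] F [-3.2  0.3  8.5] w 19.82
turn(tool,deg) [-0.05 -0.02 -0.39] shift after turn (tool mm) [0.19 0.82 0.52] before turn [0.19 0.82 0.52] reach 182.0
[0.20837885 0.43922902 0.07416914]
```

Call:
jog_arm:
  steps:
    - [[0, 0, -0.003, 0, 0, -0.4, 1], [0, 0, 0, 0, 0, 0, 1], [0, 0, 0, 0, 0, 0, 1], [0, 0, 0, 0, 0, 0, 1], [0, 0, 0, 0, 0, 0, 1]]

```text
t: 13.27
ee_pos: [508.9, -162.6, 325.8]
orientation: [-2.234, -2.208, 0.001]
ft_force: [0.6, 0.5, -1.2]
width: 19.9
```

```bash
python3 -c "
from ov import *
plan(509.7,-162.4,141,-.012)
print(ctrl.get_obs()['moment'])"
```

```text
t 13.27 pos [ 508.89 -162.55  325.78] yaw -0.0117 z [-8.e-04  3.e-04 -1.e+00] F [ 0.6  0.5 -1.2] w 19.92
turn(tool,deg) [-0.04 -0.02  0.02] shift after turn (tool mm) [0.16 0.81 2.78] before turn [0.16 0.81 2.78] reach 182.0
[-0.02376621 -0.03794718  0.05874865]
```

Call:
jog_arm:
  steps:
    - [[0.0001, 0.0008, 0, 0, 0, 0, 1], [0, 0, 0, 0, 0, 0, 1], [0, 0, 0, 0, 0, 0, 1], [0, 0, 0.001, 0, 0, 0, 1], [0, 0, 0.001, 0, 0, 0, 1], [0, 0, 0.001, 0, 0, 0, 1], [0, 0, 0, 0, 0, 0, 1], [0, 0, 0, 0, 0, 0, 1]]

```text
t: 13.93
ee_pos: [509.9, -162.6, 323.5]
orientation: [2.234, 2.208, 0.0]
ft_force: [-1.8, -0.2, 4.7]
width: 19.5
```

```bash
python3 -c "
from ov import *
plan(509.7,-162.4,141,-.012)
print(ctrl.get_obs()['moment'])"
```

```text
t 13.93 pos [ 509.93 -162.56  323.52] yaw -0.0116 z [ 3.e-04 -1.e-04 -1.e+00] F [-1.8 -0.2  4.7] w 19.51
turn(tool,deg) [0.02 0.01 0.02] shift after turn (tool mm) [ 0.16 -0.24  0.52] before turn [ 0.16 -0.24  0.52] reach 182.0
[0.05133614 0.18809693 0.07234043]
```

Call:
jog_arm:
  steps:
    - [[0, 0, -0.01, 0, 0, 0, 1], [0, 0, -0.02, 0, 0, 0, 1], [0, 0, -0.02, 0, 0, -7, 1], [0, 0, 0, 0, 0, -7, 1], [0, 0, 0, 0, 0, -7, 1], [0, 0, 0, 0, 0, -7, 1], [0, 0, 0, 0, 0, -7, 1], [0, 0, 0, 0, 0, -7, 1], [0, 0, 0, 0, 0, -7, 1], [0, 0, 0, 0, 0, -7, 1], [0, 0, 0, 0, 0, -7, 1], [0, 0, 0, 0, 0, -7, 1], [0, 0, 0, 0, 0, -7, 1], [0, 0, 0, 0, 0, -7, 1], [0, 0, 0, 0, 0, 0, 1], [0, 0, 0, 0, 0, 0, 1]]

```text
t: 15.27
ee_pos: [509.8, -162.5, 373.5]
orientation: [0.189, 3.136, -0.0]
ft_force: [0.3, 0.1, -1.8]
width: 19.9
```

```bash
python3 -c "
from ov import *
plan(509.7,-162.4,190,-.012)
ims=np.mean([ctrl.get_image('side')[:,:,::-1].astype(float) for _ in range(6)],0)
np.save('avg3.npy',ims)
from sh import show
show(ims,(335,85,395,145),12,'pics/a5.png')
"
```

```text
t 15.27 pos [ 509.82 -162.48  373.5 ] yaw 1.4507 z [ 2.e-04 -0.e+00 -1.e+00] F [ 0.3  0.1 -1.8] w 19.95
turn(tool,deg) [1.000e-02 1.000e-02 8.381e+01] shift after turn (tool mm) [ 0.08 -0.12  1.5 ] before turn [0.13 0.07 1.5 ] reach 182.0
```

View pics/a5.png

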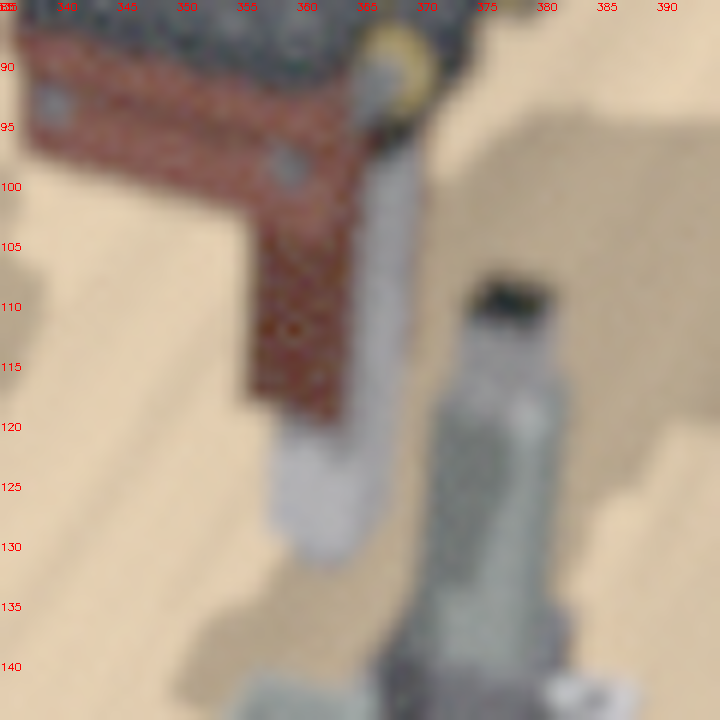

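```bash
cat > ov3.py <<'E'
from h import *
def draw(npy,r,s,o,p,yaw,foot,off=(0,0),tilt=(0,0),bias=(0,0)):
    ims=np.load(npy)
    im=np.clip((ims[r[1]:r[3],r[0]:r[2]]/255)**.5*1.25,0,1)
    im=cv2.resize((im*255).astype(np.uint8),None,fx=s,fy=s,interpolation=cv2.INTER_CUBIC)
    # tool-ish frame: X axis = tool x dir, Y= jaw dir ; off,tilt in (toolx, tooly)
    yv=np.array([np.cos(yaw),np.sin(yaw),0]);xv=np.array([-np.sin(yaw),np.cos(yaw),0])
    def W(a,b,z,post=True):
        h=z-(foot+59)
        aa=a+(off[0]+tilt[0]*h if post else 0); bb=b+(off[1]+tilt[1]*h if post else 0)
        return np.array([p[0],p[1],0])+xv*aa+yv*bb+[0,0,z]
    def L(P,col):
        q=((proj('side',P)+np.array(bias)+.5-r[:2])*s-.5).astype(int); cv2.polylines(im,[q],False,col,1)
    for z in(foot+7,foot+96):
        L([W(a,b,z) for a,b in((-10,-10),(10,-10),(10,10),(-10,10),(-10,-10))],(0,200,0))
    for a,b in((-10,-10),(10,-10),(10,10),(-10,10)): L([W(a,b,foot+7),W(a,b,foot+96)],(0,200,0))
    t=np.linspace(0,2*np.pi,24); L([W(7*np.cos(k),7*np.sin(k),foot) for k in t],(255,0,0))
    for b in(10,-10): L([W(-10,b,foot+60,0),W(-10,b,foot+40.3,0),W(10,b,foot+40.3,0),W(10,b,foot+60,0)],(0,0,255))
    cv2.imwrite(o,im)
E
python3 -c "
from ov3 import *
draw('avg3.npy',(335,85,395,145),12,'pics/a6.png',(509.8,-162.5),1.4507,373.5-182-40.3,bias=(0,-.5))"
```

```text
(no output)
```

View pics/a6.png

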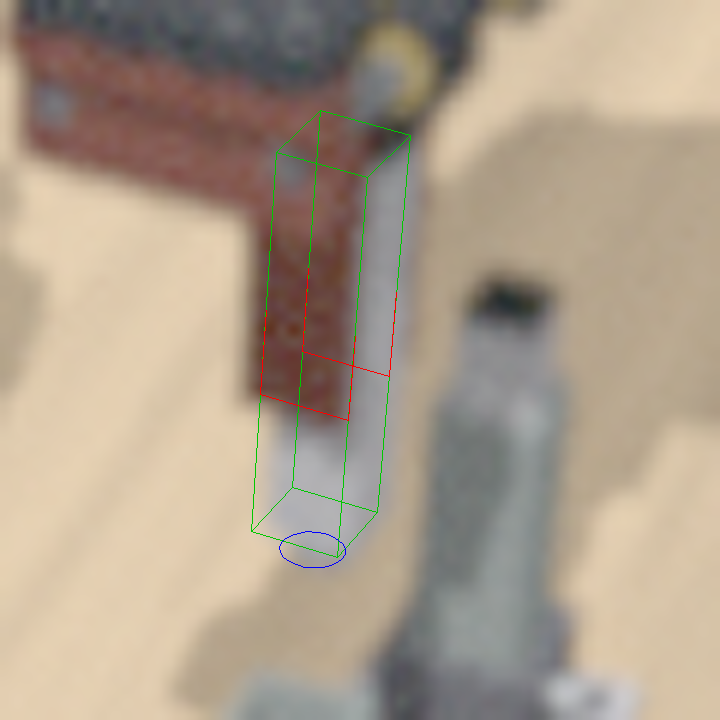

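Call:
jog_arm:
  steps:
    - [[0, 0, 0, 0, 0, 7, 1], [0, 0, 0, 0, 0, 7, 1], [0, 0, 0, 0, 0, 7, 1], [0, 0, 0, 0, 0, 7, 1], [0, 0, 0, 0, 0, 7, 1], [0, 0, 0, 0, 0, 7, 1], [0, 0, 0, 0, 0, 7, 1], [0, 0, 0, 0, 0, 7, 1], [0, 0, 0, 0, 0, 7, 1], [0, 0, 0, 0, 0, 7, 1], [0, 0, 0, 0, 0, 7, 1], [-0.0015, 0, 0.015, 0, 0, 6.8, 1], [-0.0015, 0, 0.015, 0, 0, 0, 1], [0, 0, 0.008, 0, 0, 0, 1], [0, 0, 0, 0, 0, 0, 1], [0, 0, 0, 0, 0, 0, 1], [0, 0, 0, 0, 0, 0, 1]]

```text
t: 16.98
ee_pos: [510.3, -165.6, 335.7]
orientation: [2.23, 2.212, 0.0]
ft_force: [0.5, 0.6, -1.3]
width: 19.8
```

```bash
python3 -c "
from ov3 import *
plan(509.7,-165.5,150,-.012)
o=ctrl.get_obs();p=o['ee_pos']
ims=np.mean([ctrl.get_image('side')[:,:,::-1].astype(float) for _ in range(6)],0)
np.save('avg4.npy',ims)
from sh import show
show(ims,(340,108,380,158),14,'pics/a7.png')
draw('avg4.npy',(340,108,380,158),14,'pics/a8.png',p,-.012,p[2]-222.3,off=(3.5,0),bias=(0,-.5))
"
```

```text
t 16.98 pos [ 510.29 -165.56  335.71] yaw -0.008 z [ 6.e-04 -2.e-04 -1.e+00] F [ 0.5  0.6 -1.3] w 19.79
turn(tool,deg) [0.04 0.01 0.23] shift after turn (tool mm) [ 0.05 -0.59  3.71] before turn [ 0.05 -0.6   3.71] reach 182.0
```

View pics/a7.png

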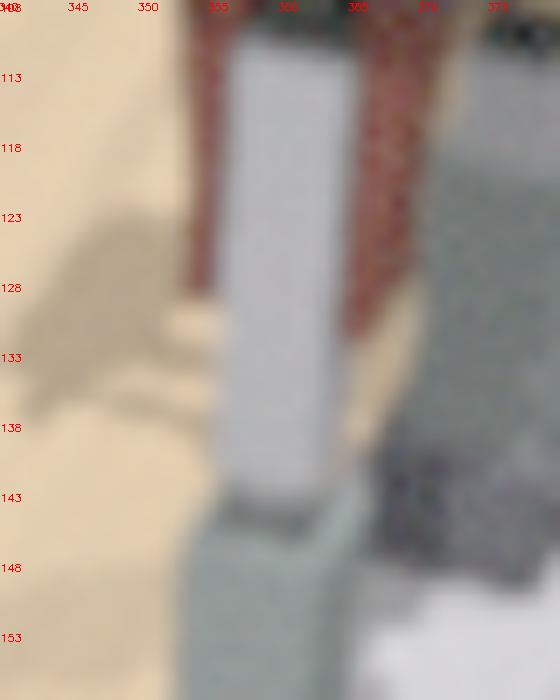

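View pics/a8.png

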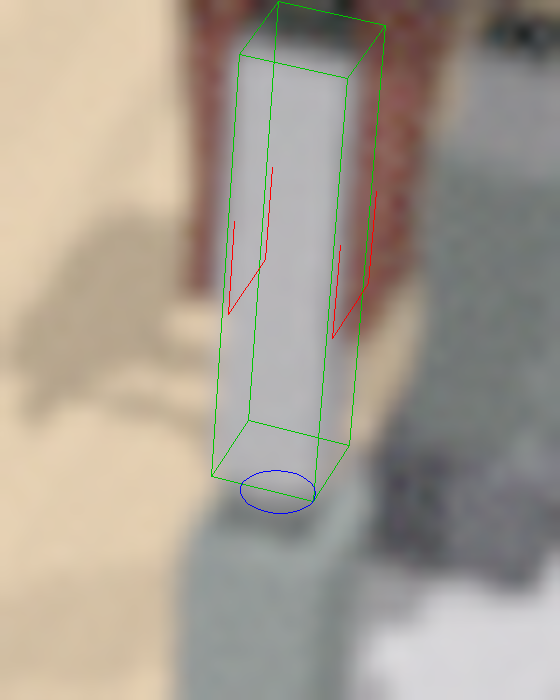

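Call:
jog_arm:
  steps:
    - [[0, -0.0007, 0.003, 0, 0, 0.2, 1], [0, 0, 0.003, 0, 0, 0, 1], [0, 0, 0.002, 0, 0, 0, 1], [0, 0, 0.001, 0, 0, 0, 1], [0, 0, 0, 0, 0, 0, 1], [0, 0, 0.001, 0, 0, 0, 1], [0, 0, 0.001, 0, 0, 0, 1], [0, 0, 0, 0, 0, 0, 1], [0, 0, 0, 0, 0, 0, 1]]

```text
t: 18.03
ee_pos: [509.3, -165.5, 324.1]
orientation: [-2.234, -2.208, 0.0]
ft_force: [-0.2, -1.0, -0.9]
width: 19.9
```

```bash
python3 -c "
from ov3 import *
plan(509.7,-165.5,150,-.012)
print(ctrl.get_obs()['moment'])
"
```

```text
t 18.03 pos [ 509.31 -165.51  324.14] yaw -0.0117 z [-1.e-04  0.e+00 -1.e+00] F [-0.2 -1.  -0.9] w 19.9
turn(tool,deg) [-0.   -0.    0.02] shift after turn (tool mm) [ 0.02  0.39 -7.86] before turn [ 0.02  0.39 -7.86] reach 182.0
[ 0.00260806 -0.10927084  0.01615934]
```

Not yet at the previous contact height (323.5); continue in small steps.

Call:
jog_arm:
  steps:
    - [[0, 0, 0.001, 0, 0, 0, 1], [0, 0, 0.001, 0, 0, 0, 1], [0, 0, 0, 0, 0, 0, 1], [0, 0, 0, 0, 0, 0, 1]]

```text
t: 18.37
ee_pos: [509.3, -165.3, 322.1]
orientation: [-2.234, -2.208, -0.001]
ft_force: [0.1, 2.4, -0.3]
width: 20.0
```

```bash
python3 -c "
from ov3 import *
plan(509.7,-165.5,150,-.012)
print(ctrl.get_obs()['moment'])
"
```

```text
t 18.37 pos [ 509.34 -165.3   322.13] yaw -0.0117 z [ 1.e-04  4.e-04 -1.e+00] F [ 0.1  2.4 -0.3] w 20.03
turn(tool,deg) [ 0.01 -0.02  0.02] shift after turn (tool mm) [-0.2   0.37 -9.87] before turn [-0.19  0.37 -9.87] reach 182.0
[ 0.4681765  -0.16382849  0.03535072]
```

Call:
jog_arm:
  steps:
    - [[0.0007, 0, 0, 0, 0, 0, 1], [0, 0, 0, 0, 0, 0, 1], [0, 0, 0.001, 0, 0, 0, 1], [0, 0, 0.001, 0, 0, 0, 1], [0, 0, 0, 0, 0, 0, 1], [0, 0, 0, 0, 0, 0, 1]]

```text
t: 18.87
ee_pos: [509.3, -164.9, 320.1]
orientation: [-2.234, -2.208, 0.0]
ft_force: [0.7, 0.0, -1.7]
width: 20.0
```

```bash
python3 -c "
from ov3 import *
plan(509.7,-165.5,150,-.012)
print(ctrl.get_obs()['moment'])
"
```

```text
t 18.87 pos [ 509.3  -164.88  320.07] yaw -0.0117 z [-1.e-04 -0.e+00 -1.e+00] F [ 0.7  0.  -1.7] w 19.97
turn(tool,deg) [-0.    0.    0.02] shift after turn (tool mm) [ -0.61   0.41 -11.93] before turn [ -0.61   0.4  -11.93] reach 182.0
[-0.07983115 -0.07922441 -0.0006426 ]
```

Call:
jog_arm:
  steps:
    - [[0, 0, 0.0015, 0, 0, 0, 1], [0, 0, 0.0015, 0, 0, 0, 1], [0, 0, 0.0015, 0, 0, 0, 1], [0, 0, 0.0015, 0, 0, 0, 1], [0, 0, 0, 0, 0, 0, 1]]

```text
t: 19.28
ee_pos: [509.3, -164.8, 313.9]
orientation: [-2.234, -2.208, 0.0]
ft_force: [0.7, 0.2, -1.3]
width: 19.9
```

```bash
python3 -c "
from ov3 import *
plan(509.7,-165.5,150,-.012)
print(ctrl.get_obs()['moment'])
"
```

```text
t 19.28 pos [ 509.32 -164.81  313.87] yaw -0.0117 z [-1.e-04  1.e-04 -1.e+00] F [ 0.7  0.2 -1.3] w 19.91
turn(tool,deg) [-0.01 -0.    0.02] shift after turn (tool mm) [ -0.68   0.39 -18.13] before turn [ -0.68   0.38 -18.13] reach 182.0
[-0.09668002 -0.16187237  0.01961852]
```

Call:
jog_arm:
  steps:
    - [[0, 0, 0.0015, 0, 0, 0, 1], [0, 0, 0.0015, 0, 0, 0, 1], [0, 0, 0.0015, 0, 0, 0, 1], [0, 0, 0.0015, 0, 0, 0, 1], [0, 0, 0.0015, 0, 0, 0, 1], [0, 0, 0, 0, 0, 0, 1]]

```text
t: 19.78
ee_pos: [509.3, -164.8, 306.4]
orientation: [-2.234, -2.208, 0.0]
ft_force: [0.8, -0.2, -1.9]
width: 19.9
```

```bash
python3 -c "
from ov3 import *
plan(509.7,-165.5,150,-.012)
print(ctrl.get_obs()['moment'])
ims=np.mean([ctrl.get_image('side')[:,:,::-1].astype(float) for _ in range(4)],0)
np.save('avg5.npy',ims)
from sh import show
show(ims,(340,108,380,158),14,'pics/a9.png')
"
```

```text
t 19.78 pos [ 509.32 -164.77  306.38] yaw -0.0116 z [-1.e-04  1.e-04 -1.e+00] F [ 0.8 -0.2 -1.9] w 19.89
turn(tool,deg) [-0.01 -0.    0.02] shift after turn (tool mm) [ -0.73   0.39 -25.62] before turn [ -0.72   0.39 -25.62] reach 182.0
[-0.03072221 -0.23222312 -0.01322897]
```

View pics/a9.png

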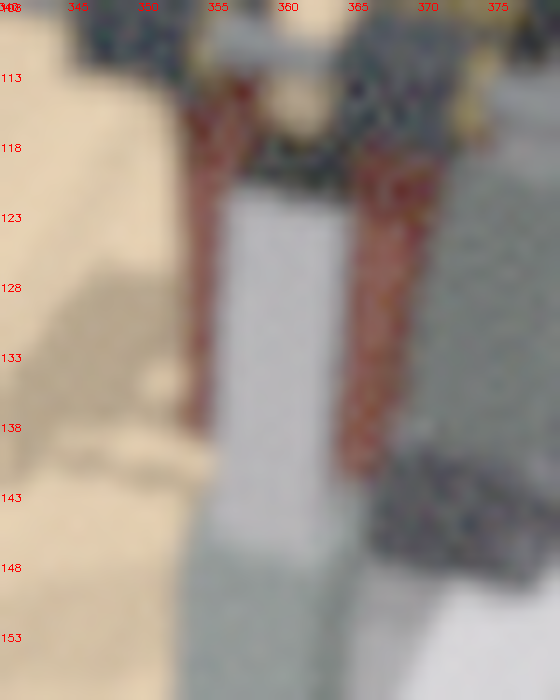

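Call:
jog_arm:
  steps:
    - [[0, 0, 0.0015, 0, 0, 0, 1], [0, 0, 0.0015, 0, 0, 0, 1], [0, 0, 0.0015, 0, 0, 0, 1], [0, 0, 0.0015, 0, 0, 0, 1], [0, 0, 0.0015, 0, 0, 0, 1], [0, 0, 0.0015, 0, 0, 0, 1], [0, 0, 0, 0, 0, 0, 1]]

```text
t: 20.57
ee_pos: [509.3, -164.8, 297.4]
orientation: [-2.234, -2.208, 0.0]
ft_force: [0.2, -0.1, -1.4]
width: 20.1
```

```bash
python3 -c "
from ov3 import *
plan(509.7,-165.5,150,-.012)
print(ctrl.get_obs()['moment'])
"
```

```text
t 20.57 pos [ 509.32 -164.79  297.37] yaw -0.0117 z [-1.e-04  1.e-04 -1.e+00] F [ 0.2 -0.1 -1.4] w 20.07
turn(tool,deg) [-0.01 -0.01  0.02] shift after turn (tool mm) [ -0.71   0.39 -34.63] before turn [ -0.7    0.39 -34.63] reach 182.0
[-0.07995558 -0.19983848 -0.01224307]
```

Call:
jog_arm:
  steps:
    - [[0, 0, 0.001, 0, 0, 0, 1], [0, 0, 0.001, 0, 0, 0, 1], [0, 0, 0.001, 0, 0, 0, 1], [0, 0, 0, 0, 0, 0, 1]]

```text
t: 20.9
ee_pos: [509.3, -164.8, 294.5]
orientation: [-2.234, -2.208, 0.0]
ft_force: [0.7, -0.6, -0.7]
width: 19.9
```

Call:
jog_arm:
  steps:
    - [[0, 0, 0.001, 0, 0, 0, 1], [0, 0, 0.001, 0, 0, 0, 1], [0, 0, 0.001, 0, 0, 0, 1], [0, 0, 0, 0, 0, 0, 1]]

```text
t: 21.23
ee_pos: [509.3, -164.8, 291.5]
orientation: [-2.234, -2.208, -0.0]
ft_force: [1.1, -0.6, -1.1]
width: 19.7
```

Call:
jog_arm:
  steps:
    - [[0, 0, 0.001, 0, 0, 0, 1], [0, 0, 0.001, 0, 0, 0, 1], [0, 0, 0, 0, 0, 0, 1]]

```text
t: 21.48
ee_pos: [509.4, -164.9, 290.7]
orientation: [2.234, 2.208, 0.0]
ft_force: [-2.9, 1.7, 10.3]
width: 20.1
```

Call:
jog_arm:
  steps:
    - [[0, 0, 0.001, 0, 0, 0, 1], [0, 0, 0.001, 0, 0, 0, 1], [0, 0, 0, 0, 0, 0, 1]]

```text
t: 21.73
ee_pos: [509.5, -164.9, 290.4]
orientation: [2.234, 2.208, 0.001]
ft_force: [-8.4, 4.1, 29.1]
width: 19.5
```

Call:
jog_arm:
  steps:
    - [[0, 0, -0.0025, 0, 0, 0, 1], [0, 0, 0, 0, 0, 0, 1]]

```text
t: 21.9
ee_pos: [509.4, -164.8, 291.0]
orientation: [2.234, 2.208, 0.001]
ft_force: [-0.7, 0.3, -1.7]
width: 19.7
```

```bash
python3 -c "
from ov3 import *
plan(509.7,-165.5,150,-.012)
print(ctrl.get_obs()['moment'])
ims=np.mean([ctrl.get_image('side')[:,:,::-1].astype(float) for _ in range(4)],0)
np.save('avg6.npy',ims)
from sh import show
show(ims,(340,115,380,160),14,'pics/b1.png')
"
```

```text
t 21.9 pos [ 509.42 -164.85  290.98] yaw -0.0117 z [ 1.3e-03 -4.0e-04 -1.0e+00] F [-0.7  0.3 -1.7] w 19.68
turn(tool,deg) [0.07 0.02 0.02] shift after turn (tool mm) [ -0.65   0.29 -41.02] before turn [ -0.67   0.34 -41.02] reach 182.0
[-0.05128105  0.00675833 -0.01068835]
```

View pics/b1.png

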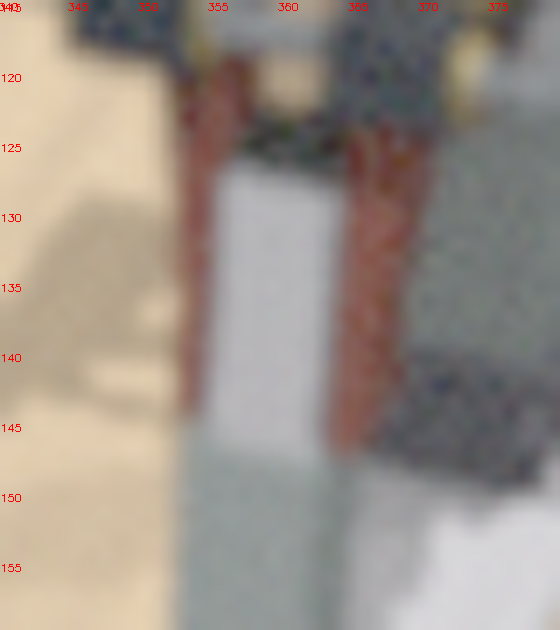

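Call:
jog_arm:
  steps:
    - [[0, 0, 0.0006, 0, 0, 0, 1], [0, 0, 0, 0, 0, 0, 1], [0, 0, 0, 0, 0, 0, 1]]

```text
t: 22.35
ee_pos: [509.7, -164.9, 290.6]
orientation: [2.234, 2.208, 0.001]
ft_force: [-3.1, 2.2, 12.9]
width: 19.7
```

Call:
jog_arm:
  steps:
    - [[0, 0, -0.0003, 0, 0, 0, 1], [0, 0, 0, 0, 0, 0, 0.2], [0, 0, 0, 0, 0, 0, 0.2], [0, 0, 0, 0, 0, 0, 0.2], [0, 0, 0, 0, 0, 0, 0.2], [0, 0, 0, 0, 0, 0, 0.2], [0, 0, 0, 0, 0, 0, 0.2]]

```text
t: 22.93
ee_pos: [509.0, -164.7, 289.4]
orientation: [-2.234, -2.208, 0.001]
ft_force: [-0.0, -0.0, 0.5]
width: 35.3
```

```bash
python3 -c "
from ov3 import *
plan(509.7,-165.5,150,-.012)
ims=np.mean([ctrl.get_image('side')[:,:,::-1].astype(float) for _ in range(4)],0)
np.save('avg7.npy',ims)
from sh import show
show(ims,(340,115,380,160),14,'pics/b2.png')
"
```

```text
t 22.93 pos [ 509.03 -164.71  289.39] yaw -0.0117 z [-1.1e-03  4.0e-04 -1.0e+00] F [-0.  -0.   0.5] w 35.29
turn(tool,deg) [-0.06 -0.02  0.02] shift after turn (tool mm) [ -0.78   0.68 -42.61] before turn [ -0.76   0.63 -42.61] reach 182.0
```

View pics/b2.png

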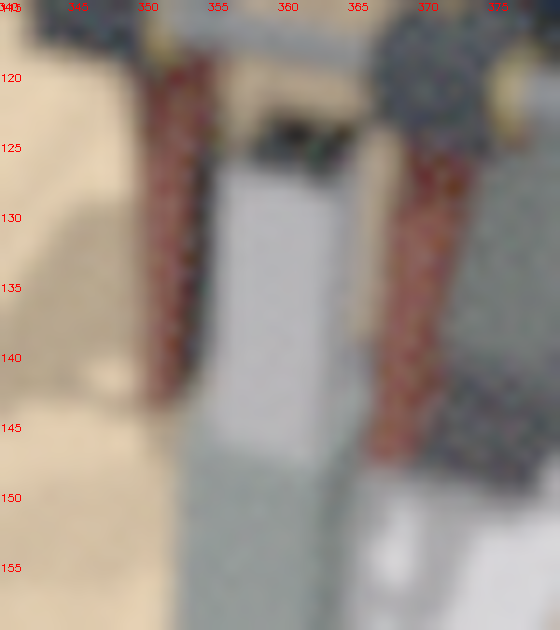

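Call:
jog_arm:
  steps:
    - [[0, 0, -0.01, 0, 0, 0, 0], [0, 0, -0.02, 0, 0, 0, 0], [0, 0, -0.03, 0, 0, 0, 0], [0, 0, -0.03, 0, 0, 0, 0], [0, 0, -0.015, 0, 0, 0, 0], [0.0028, 0.0003, 0, 0, 0, 0, 1], [0, 0, 0, 0, 0, 0, 1], [0, 0, 0, 0, 0, 0, 1], [0, 0, 0, 0, 0, 0, 1], [0, 0, 0, 0, 0, 0, 1], [0, 0, 0, 0, 0, 0, 1], [0, 0, 0, 0, 0, 0, 1], [0, 0, 0, 0, 0, 0, 1]]

```text
t: 24.22
ee_pos: [509.6, -162.0, 394.4]
orientation: [-2.234, -2.208, 0.001]
ft_force: [0.2, 0.1, 0.6]
width: -0.0
```

```bash
python3 -c "
from ov3 import *
plan(509.3,-162,171,-.012)
ims=np.mean([ctrl.get_image('side')[:,:,::-1].astype(float) for _ in range(4)],0)
np.save('avg8.npy',ims)
from sh import show
show(ims,(335,95,385,160),10,'pics/b3.png')
save('top','t9.png',(330,190,440,250),6)
"
```

```text
t 24.22 pos [ 509.62 -162.03  394.38] yaw -0.0117 z [-9.e-04  3.e-04 -1.e+00] F [0.2 0.1 0.6] w -0.02
turn(tool,deg) [-0.05 -0.01  0.02] shift after turn (tool mm) [ 3.000e-02 -3.200e-01  4.138e+01] before turn [ 2.000e-02 -2.800e-01  4.138e+01] reach 182.0
```

View pics/b3.png

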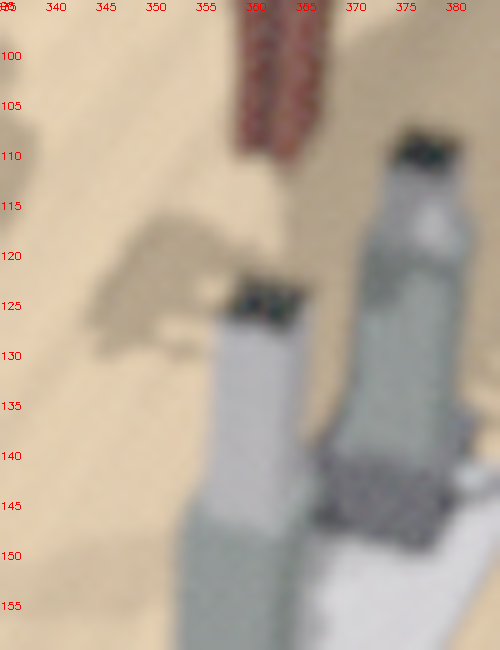

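Call:
jog_arm:
  steps:
    - [[0, 0, 0.012, 0, 0, 0, 1], [0, 0, 0.012, 0, 0, 0, 1], [0, 0, 0.009, 0, 0, 0, 1], [0, 0, 0.004, 0, 0, 0, 1], [0, 0, 0, 0, 0, 0, 1], [0, 0, 0, 0, 0, 0, 1]]

```text
t: 24.97
ee_pos: [509.7, -162.1, 357.9]
orientation: [-2.234, -2.208, 0.0]
ft_force: [-0.3, -0.8, -0.1]
width: 0.7
```

Call:
jog_arm:
  steps:
    - [[0, 0, 0.0015, 0, 0, 0, 1], [0, 0, 0.0015, 0, 0, 0, 1], [0, 0, 0.001, 0, 0, 0, 1], [0, 0, 0, 0, 0, 0, 1]]

```text
t: 25.3
ee_pos: [509.7, -162.0, 353.9]
orientation: [2.234, 2.208, 0.0]
ft_force: [-0.2, -0.4, 0.3]
width: 0.6
```

Call:
jog_arm:
  steps:
    - [[0, 0, 0.0015, 0, 0, 0, 1], [0, 0, 0.0015, 0, 0, 0, 1], [0, 0, 0, 0, 0, 0, 1]]

```text
t: 25.55
ee_pos: [509.7, -162.0, 350.9]
orientation: [2.234, 2.208, 0.0]
ft_force: [0.3, -0.7, 1.3]
width: 0.6
```

Call:
jog_arm:
  steps:
    - [[0, 0, 0.0015, 0, 0, 0, 1], [0, 0, 0.0015, 0, 0, 0, 1], [0, 0, 0, 0, 0, 0, 1]]

```text
t: 25.8
ee_pos: [509.7, -162.0, 347.7]
orientation: [2.234, 2.208, 0.0]
ft_force: [-0.1, 0.0, 0.8]
width: 0.3
```

```bash
python3 -c "
from ov3 import *
plan(509.3,-162,171,-.012)
ims=np.mean([ctrl.get_image('side')[:,:,::-1].astype(float) for _ in range(4)],0)
np.save('avg9.npy',ims)
from sh import show
show(ims,(335,95,385,160),10,'pics/b4.png')
"
```

```text
t 25.8 pos [ 509.67 -162.02  347.73] yaw -0.0117 z [ 1.e-04 -0.e+00 -1.e+00] F [-0.1  0.   0.8] w 0.26
turn(tool,deg) [0.   0.   0.02] shift after turn (tool mm) [ 0.02 -0.37 -5.27] before turn [ 0.02 -0.37 -5.27] reach 182.0
```

View pics/b4.png

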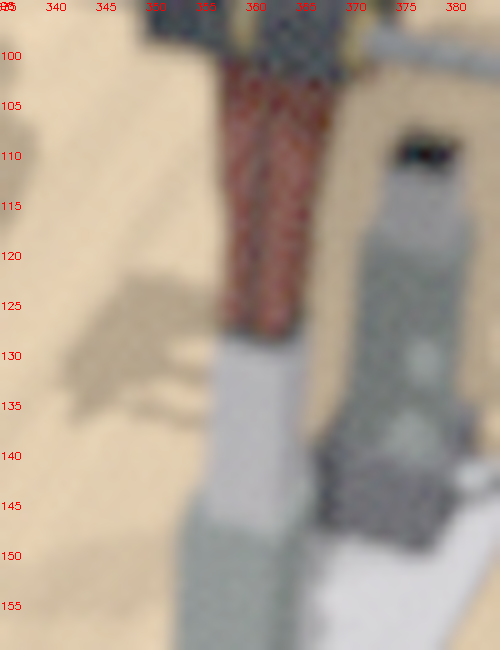

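```bash
python3 -c "
from h import *
print(proj('side',[[509.7,-152,165.7],[509.3,-152,159.7],[509.3,-152,170.6],[509.3,-152,164.6]]))
for f in('avg7.npy','avg8.npy','avg9.npy'):
  im=np.load(f)
  for u in(358,360,362): print(f,u,im[117:133,u].mean(1).round(0), (im[117:133,u,2]-im[117:133,u,0]).round(0))
"
```

```text
[[359.66401917 128.08111669]
 [359.66272246 130.14277812]
 [359.94013351 126.44850691]
 [359.78701763 128.48823492]]
avg7.npy 358 [53. 50. 55. 64. 59. 51. 38. 28. 18. 25. 52. 73. 83. 84. 85. 82.] [-2.  4. 23. 29. 29. 26. 19. 12.  2. -1. -1. -2. -0. -2. -2. -2.]
avg7.npy 360 [54. 49. 50. 60. 58. 40. 19.  7. 10. 18. 40. 70. 82. 84. 83. 83.] [-1.  0. 13. 27. 29. 20. 10.  1. -2. -3. -2. -2. -2. -2. -3. -1.]
avg7.npy 362 [55. 50. 50. 58. 62. 49. 27. 13. 12. 12. 23. 48. 74. 80. 82. 82.] [ 2. -3.  7. 23. 30. 24. 13.  4. -1. -2. -1. -1. -2. -3. -2. -3.]
avg8.npy 358 [100.  92.  77.  64.  58.  54.  48.  36.  22.  24.  48.  73.  82.  82.
  81.  82.] [48. 46. 38. 33. 29. 25. 22. 16.  9.  0. -2. -2. -3. -3. -2. -2.]
avg8.npy 360 [98. 93. 80. 70. 58. 41. 22. 16.  9. 18. 41. 71. 81. 83. 83. 83.] [45. 44. 40. 34. 29. 18.  8. -0. -2.  2. -3. -2. -2. -2. -2. -2.]
avg8.npy 362 [90. 92. 90. 79. 67. 48. 28. 16. 14. 10. 25. 49. 74. 81. 80. 82.] [42. 44. 44. 39. 31. 23. 11.  2. -4. -4.  0. -2. -2. -3. -2. -1.]
avg9.npy 358 [33. 32. 30. 28. 31. 30. 28. 32. 27. 26. 24. 32. 61. 77. 83. 82.] [24. 28. 30. 29. 27. 26. 28. 23. 26. 22. 12.  2. -2. -1. -3. -2.]
avg9.npy 360 [20. 21. 20. 17. 20. 20. 23. 22. 21. 20. 18. 23. 42. 70. 82. 85.] [17. 14. 14. 13. 15. 14. 15. 16. 17. 15. 15.  6.  0. -1. -2. -2.]
avg9.npy 362 [28. 29. 29. 28. 29. 29. 29. 30. 28. 32. 24. 22. 34. 60. 76. 82.] [26. 26. 25. 26. 26. 27. 26. 28. 27. 27. 21. 13.  2. -2. -2. -2.]
```

Call:
jog_arm:
  steps:
    - [[0, 0, 0.0015, 0, 0, 0, 1], [0, 0, 0.0015, 0, 0, 0, 1], [0, 0, 0.0015, 0, 0, 0, 1], [0, 0, 0.0015, 0, 0, 0, 1], [0, 0, 0, 0, 0, 0, 1]]

```text
t: 26.42
ee_pos: [509.6, -162.0, 341.6]
orientation: [-2.234, -2.208, 0.0]
ft_force: [-0.6, 0.0, -0.8]
width: 0.6
```

Call:
jog_arm:
  steps:
    - [[0, 0, 0.0015, 0, 0, 0, 1], [0, 0, 0.0015, 0, 0, 0, 1], [0, 0, 0.0015, 0, 0, 0, 1], [0, 0, 0.0015, 0, 0, 0, 1], [0, 0, 0, 0, 0, 0, 1]]

```text
t: 26.83
ee_pos: [509.6, -162.0, 335.5]
orientation: [-2.234, -2.208, 0.0]
ft_force: [0.6, 1.8, 0.4]
width: 0.5
```

```bash
python3 -c "
from ov3 import *
plan(509.3,-162,171,-.012)
ims=np.mean([ctrl.get_image('side')[:,:,::-1].astype(float) for _ in range(4)],0)
np.save('avg10.npy',ims)
from sh import show
show(ims,(335,105,385,160),12,'pics/b5.png')
"
```

```text
t 26.83 pos [ 509.59 -161.98  335.53] yaw -0.0117 z [-3.e-04  1.e-04 -1.e+00] F [0.6 1.8 0.4] w 0.5
turn(tool,deg) [-0.02 -0.01  0.02] shift after turn (tool mm) [ -0.02  -0.28 -17.47] before turn [ -0.02  -0.29 -17.47] reach 182.0
```

View pics/b5.png

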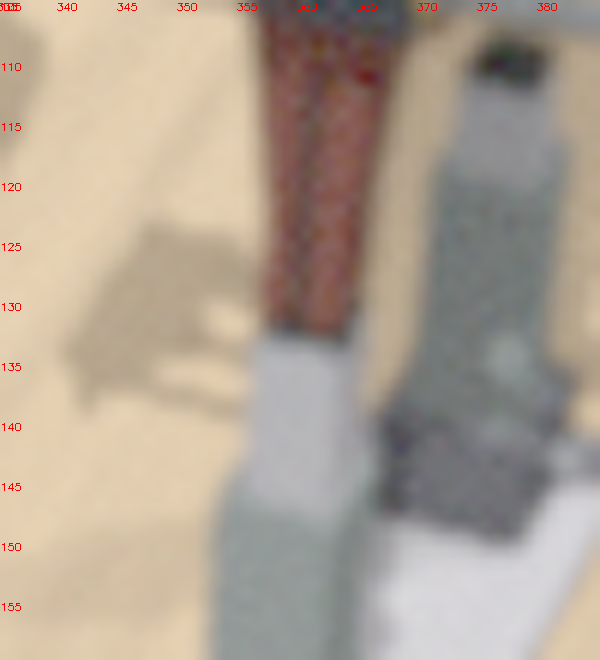

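Call:
jog_arm:
  steps:
    - [[0, 0, 0.0015, 0, 0, 0, 1], [0, 0, 0.0015, 0, 0, 0, 1], [0, 0, 0.0015, 0, 0, 0, 1], [0, 0, 0.0015, 0, 0, 0, 1], [0, 0, 0.0015, 0, 0, 0, 1], [0, 0, 0.0015, 0, 0, 0, 1], [0, 0, 0.0015, 0, 0, 0, 1], [0, 0, 0, 0, 0, 0, 1]]

```text
t: 27.7
ee_pos: [509.6, -162.0, 325.0]
orientation: [-2.234, -2.208, 0.0]
ft_force: [0.1, 0.8, 0.2]
width: 0.2
```

Call:
jog_arm:
  steps:
    - [[0, 0, 0.001, 0, 0, 0, 1], [0, 0, 0.001, 0, 0, 0, 1], [0, 0, 0.001, 0, 0, 0, 1], [0, 0, 0, 0, 0, 0, 1]]

```text
t: 28.03
ee_pos: [509.7, -162.0, 322.2]
orientation: [2.234, 2.208, 0.0]
ft_force: [0.4, -0.5, 0.0]
width: 0.5
```

Call:
jog_arm:
  steps:
    - [[0, 0, 0.001, 0, 0, 0, 1], [0, 0, 0.001, 0, 0, 0, 1], [0, 0, 0, 0, 0, 0, 1]]

```text
t: 28.28
ee_pos: [509.7, -162.0, 320.1]
orientation: [-2.234, -2.208, -0.0]
ft_force: [0.1, 0.1, -0.0]
width: 0.6
```

Call:
jog_arm:
  steps:
    - [[0, 0, 0.001, 0, 0, 0, 1], [0, 0, 0, 0, 0, 0, 1], [0, 0, 0, 0, 0, 0, 1]]

```text
t: 28.53
ee_pos: [509.7, -162.0, 319.3]
orientation: [-2.234, -2.208, 0.0]
ft_force: [0.8, -0.2, -0.2]
width: 0.3
```

Call:
jog_arm:
  steps:
    - [[0, 0, 0.0007, 0, 0, 0, 1], [0, 0, 0, 0, 0, 0, 1], [0, 0, 0, 0, 0, 0, 1]]

```text
t: 28.78
ee_pos: [509.7, -162.0, 318.7]
orientation: [2.234, 2.208, 0.0]
ft_force: [0.5, -0.3, 0.5]
width: 0.3
```

```bash
python3 -c "
from ov3 import *
plan(509.3,-162,171,-.012)
ims=np.mean([ctrl.get_image('side')[:,:,::-1].astype(float) for _ in range(4)],0)
np.save('avg11.npy',ims)
from sh import show
show(ims,(335,105,385,165),11,'pics/b6.png')
"
```

```text
t 28.78 pos [ 509.65 -162.02  318.66] yaw -0.0117 z [ 0. -0. -1.] F [ 0.5 -0.3  0.5] w 0.26
turn(tool,deg) [0.   0.   0.02] shift after turn (tool mm) [ 2.000e-02 -3.500e-01 -3.434e+01] before turn [ 2.000e-02 -3.500e-01 -3.434e+01] reach 182.0
```

View pics/b6.png

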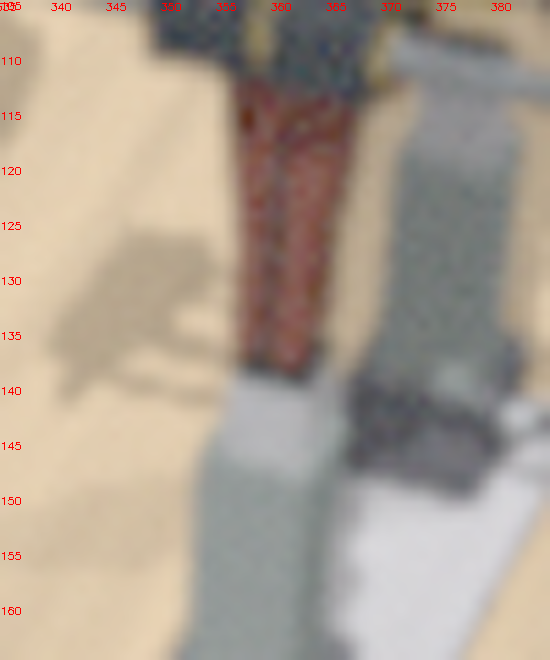

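```bash
python3 -c "
from h import *
for f,tz in(('avg8.npy',170.6),('avg9.npy',165.73),('avg10.npy',153.53),('avg11.npy',136.66)):
  im=np.load(f); 
  for u in(357,359,361):
    c=im[110:146,u].mean(1); 
    top=np.median(c[-6:]) if f!='avg11.npy' else c[31:34].mean()
    i=145
    half=(top+15)/2 if 0 else top*.55
    k=len(c)-1
    if f=='avg11.npy': k=33
    while c[k]>half: k-=1
    v=110+k+(half-c[k])/(c[k+1]-c[k])
    pv=proj('side',[[509.3+0,-152,tz-6]])[0]
    pv=pv[1]+ (u-pv[0])*0.215
    print(f,u,round(v,2),'pred',round(pv,2),'diff',round(v-pv,2))
"
```

```text
avg8.npy 357 126.21 pred 127.89 diff -1.68
avg8.npy 359 127.1 pred 128.32 diff -1.22
avg8.npy 361 127.42 pred 128.75 diff -1.33
avg9.npy 357 128.08 pred 129.56 diff -1.48
avg9.npy 359 128.82 pred 129.99 diff -1.17
avg9.npy 361 129.31 pred 130.42 diff -1.11
avg10.npy 357 132.32 pred 133.7 diff -1.38
avg10.npy 359 132.99 pred 134.13 diff -1.14
avg10.npy 361 133.27 pred 134.56 diff -1.29
avg11.npy 357 138.71 pred 139.33 diff -0.61
avg11.npy 359 139.24 pred 139.76 diff -0.52
avg11.npy 361 139.67 pred 140.19 diff -0.52
```

Call:
jog_arm:
  steps:
    - [[0, 0, 0.0008, 0, 0, 0, 1], [0, 0, 0, 0, 0, 0, 1], [0, 0, 0, 0, 0, 0, 1]]

```text
t: 29.23
ee_pos: [509.6, -162.0, 317.8]
orientation: [-2.234, -2.208, 0.0]
ft_force: [1.1, 0.1, 0.5]
width: 0.8
```

Call:
jog_arm:
  steps:
    - [[0, 0, 0.0008, 0, 0, 0, 1], [0, 0, 0, 0, 0, 0, 1], [0, 0, 0, 0, 0, 0, 1]]

```text
t: 29.48
ee_pos: [509.6, -162.0, 317.0]
orientation: [-2.234, -2.208, 0.0]
ft_force: [0.2, 0.7, 0.7]
width: 0.5
```

Call:
jog_arm:
  steps:
    - [[0, 0, 0.0006, 0, 0, 0, 1], [0, 0, 0, 0, 0, 0, 1], [0, 0, 0, 0, 0, 0, 1]]

```text
t: 29.73
ee_pos: [509.7, -162.1, 316.6]
orientation: [2.234, 2.208, 0.0]
ft_force: [0.1, -0.1, 2.2]
width: 0.2
```

Call:
jog_arm:
  steps:
    - [[0, 0, 0.0005, 0, 0, 0, 1], [0, 0, 0, 0, 0, 0, 1], [0, 0, 0, 0, 0, 0, 1]]

```text
t: 29.98
ee_pos: [509.8, -162.1, 316.4]
orientation: [2.234, 2.208, 0.0]
ft_force: [-0.7, 0.1, 5.0]
width: 0.3
```

Call:
jog_arm:
  steps:
    - [[0, 0, 0.0005, 0, 0, 0, 1], [0, 0, 0, 0, 0, 0, 1], [0, 0, 0, 0, 0, 0, 1]]

```text
t: 30.23
ee_pos: [509.9, -162.1, 316.2]
orientation: [2.234, 2.208, 0.001]
ft_force: [-1.7, 1.3, 7.1]
width: 0.4
```

Call:
jog_arm:
  steps:
    - [[0, 0, 0.0007, 0, 0, 0, 1], [0, 0, 0, 0, 0, 0, 1], [0, 0, 0, 0, 0, 0, 1]]

```text
t: 30.48
ee_pos: [510.1, -162.2, 316.0]
orientation: [2.233, 2.207, 0.001]
ft_force: [-2.5, 0.1, 12.3]
width: 0.6
```

Call:
jog_arm:
  steps:
    - [[0, 0, 0.0005, 0, 0, 0, 1], [0, 0, 0, 0, 0, 0, 1], [0, 0, 0, 0, 0, 0, 1]]

```text
t: 30.73
ee_pos: [510.2, -162.2, 315.8]
orientation: [2.233, 2.207, 0.002]
ft_force: [-2.2, 0.5, 14.8]
width: 0.5
```

Call:
jog_arm:
  steps:
    - [[0, 0, -0.005, 0, 0, 0, 1], [0, 0, -0.02, 0, 0, 0, 1], [0, 0, -0.03, 0, 0, 0, 1], [0, 0, -0.03, 0, 0, 0, 1], [0.03, 0, -0.02, 0, 0, 0, 1], [0.035, 0, 0, 0, 0, 0, 1], [0.035, 0, 0, 0, 0, 0, 1], [0.035, 0, 0, 0, 0, 0, 1], [0.035, 0, 0, 0, 0, 0, 1], [0.02, 0, 0, 0, 0, 0, 1], [0, 0, 0, 0, 0, 0, 1], [0, 0, 0, 0, 0, 0, 1]]

```text
t: 31.73
ee_pos: [511.7, 28.8, 419.1]
orientation: [-2.231, -2.211, 0.001]
ft_force: [0.3, 0.3, -0.9]
width: 0.1
```

```bash
python3 -c "
from ov3 import *
plan(509.3,-162,171,-.012)
ims=np.mean([ctrl.get_image('side')[:,:,::-1].astype(float) for _ in range(6)],0)
np.save('avg12.npy',ims)
from sh import show
show(ims,(340,100,392,182),7.3,'pics/c1.png')
t=np.mean([ctrl.get_image('top')[:,:,::-1].astype(float) for _ in range(3)],0)
np.save('top12.npy',t)
show(t,(345,200,435,245),8,'pics/c2.png')
"
```

```text
t 31.73 pos [511.7   28.76 419.07] yaw -0.0091 z [-4.e-04 -3.e-04 -1.e+00] F [ 0.3  0.3 -0.9] w 0.13
turn(tool,deg) [-0.02  0.02  0.17] shift after turn (tool mm) [-1.9077e+02 -1.1000e-01  6.6070e+01] before turn [-190.76   -0.64   66.12] reach 182.0
```

View pics/c1.png

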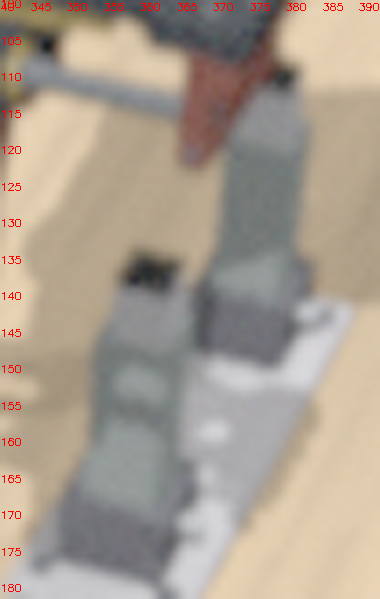

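View pics/c2.png

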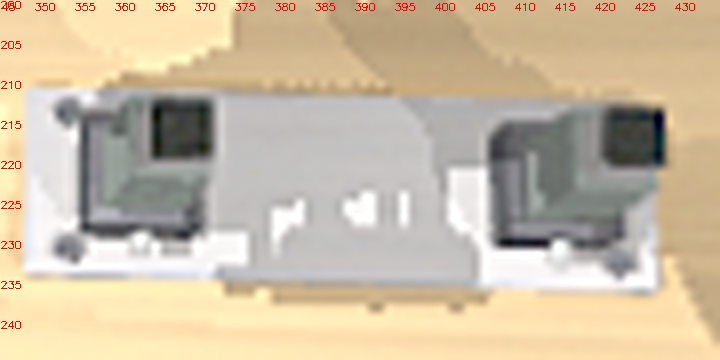

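```bash
python3 -c "
from h import *
im=np.load('avg12.npy')
for u in(357,359,361): print('ours',u,[(130+i,int(x)) for i,x in enumerate(im[130:152,u].mean(1))])
im=np.load('avg8.npy')
for u in(374,376,378): print('fin',u,[(104+i,int(x)) for i,x in enumerate(im[104:124,u].mean(1))])
# predicted lengths: cap boundary(front face y+10) to front inner-rim line (y+11) 
for X,Y,r in((509.5,-162,106),(510,-312,107)):
  q=proj('side',[[X,Y+10,r+22],[X,Y+11,r],[X,Y+14,r]]); print(q.round(2).tolist(), 'len inner/outer',(q[1:,1]-q[0,1]).round(2))
"
```

```text
ours 357 [(130, 68), (131, 68), (132, 67), (133, 63), (134, 54), (135, 43), (136, 29), (137, 17), (138, 16), (139, 31), (140, 46), (141, 53), (142, 51), (143, 51), (144, 52), (145, 53), (146, 48), (147, 41), (148, 36), (149, 39), (150, 48), (151, 56)]
ours 359 [(130, 68), (131, 67), (132, 64), (133, 55), (134, 34), (135, 16), (136, 8), (137, 5), (138, 10), (139, 26), (140, 44), (141, 52), (142, 52), (143, 52), (144, 52), (145, 52), (146, 51), (147, 46), (148, 38), (149, 39), (150, 48), (151, 57)]
ours 361 [(130, 66), (131, 65), (132, 66), (133, 63), (134, 44), (135, 25), (136, 9), (137, 6), (138, 11), (139, 17), (140, 34), (141, 47), (142, 53), (143, 51), (144, 52), (145, 52), (146, 52), (147, 49), (148, 44), (149, 38), (150, 41), (151, 49)]
fin 374 [(104, 61), (105, 63), (106, 63), (107, 57), (108, 46), (109, 33), (110, 23), (111, 27), (112, 41), (113, 50), (114, 51), (115, 49), (116, 50), (117, 49), (118, 48), (119, 45), (120, 38), (121, 36), (122, 34), (123, 37)]
fin 376 [(104, 63), (105, 64), (106, 57), (107, 41), (108, 19), (109, 10), (110, 7), (111, 17), (112, 34), (113, 46), (114, 49), (115, 52), (116, 58), (117, 62), (118, 61), (119, 51), (120, 43), (121, 38), (122, 46), (123, 51)]
fin 378 [(104, 66), (105, 68), (106, 64), (107, 51), (108, 30), (109, 15), (110, 6), (111, 13), (112, 26), (113, 41), (114, 53), (115, 64), (116, 76), (117, 78), (118, 77), (119, 66), (120, 52), (121, 42), (122, 41), (123, 50)]
[[358.8, 140.59], [358.15, 147.82], [357.77, 148.44]] len inner/outer [7.23 7.85]
[[375.9, 112.68], [375.12, 119.57], [374.8, 120.08]] len inner/outer [6.9 7.4]
```

```bash
python3 -c "
from h import *
from sh import show
im=np.load('avg12.npy');a=np.load('avg8.npy')
show(im,(344,145,370,178),18,'pics/c3.png')
show(a,(344,145,370,178),18,'pics/c4.png')
print([ (r['uv'],r['p']) for r in ctrl.landmark_of('post_button','side')],[ (r['uv'],r['p']) for r in ctrl.landmark_of('post','side')])
print(proj('side',[[509.5+14,-162,74],[509.5+16,-162,74],[509.5+14,-148,74]]))
"
python3 - <<'E'
import cv2,numpy as np
a=cv2.imread('pics/c3.png');b=cv2.imread('pics/c4.png')
cv2.imwrite('pics/c5.png',cv2.resize(np.hstack([b,a]),(800,508)))
E
```

```text
[([357.0, 154.6], 0.7)] []
[[353.80785183 154.23407501]
 [353.10495364 154.06021549]
 [352.04892176 157.09664682]]
```

View pics/c5.png

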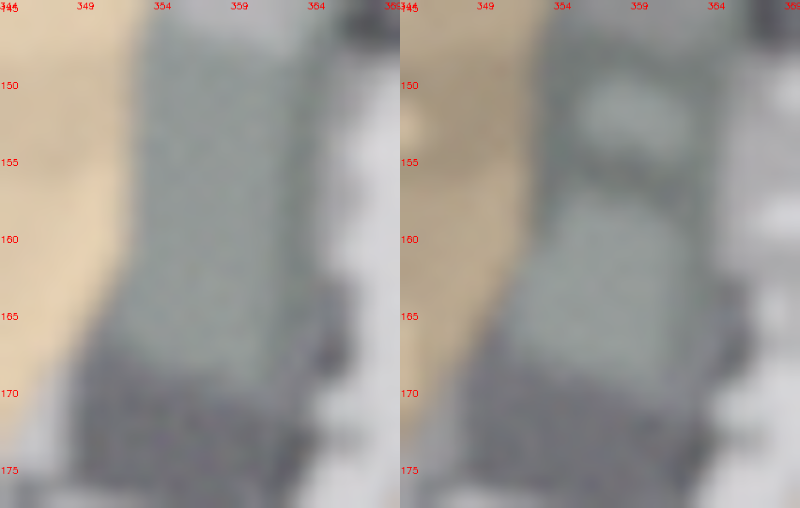

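```bash
python3 -c "
from workcell import ctrl
print(ctrl.close_job())"
```

```text
the job is handed in; nothing more can be done
None
```

The post is in the empty tube of the grey stand, down at its lower stop, and let go. I handed the job in at about 32 s. That the button popped out is inferred, because no camera could see the window.

**What I did:**
- **Grip:** I gripped the post with the pads on the button's upper half. The finger opening settled at 20 mm, so the button was flush.
- **Entry:** The first tries caught at the rim. Turning the post in view of the side camera showed it sat about 3 mm off-centre between the pads. After I corrected for that, it went in freely.
- **Pushing home:** I lowered it until the fingertips met the rim, at about 108.5 mm, and let go there. The post stayed caught. I then pushed it down on the cap with closed fingers.

**Last checks:**
- **Drop at the window:** The cap followed the fingertips, then fell about 2 mm ahead of them just at window height. I take this as the button popping out.
- **Lower stop:** Further pushing met a hard stop at about 134.5 mm. That is roughly rim + 26.5 mm, where the lower stop should be.
- **Final picture:** The post stands upright, and its bar shows the same height above the rim as the finished post, within about 0.5 mm.

**What disagreed or was not ideal:**
- While pushing, I read only about 0–1 N at the pauses, not the 4–8 N the button should rub with.
- I did not tug the post to confirm it was locked.
- One fingertip contact with the rim reached about 30 N (limit 40 N) before I backed off.
- The two cameras disagreed by several millimetres on the tube's position, so the final alignment relied on touch.

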